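# Load the animal parade and slide it into the show case

## Task

Swing the clamp lever fully open, pull the sled all the way out of the show case by its handle, and stand every flat wooden animal that is on the table upright in a slot of its own, its foot fully down. Then, with the clamp still open, slide the sled fully home into the case and swing the clamp back to locked, with the animals still standing in their slots. Never move the sled while it is clamped, and leave the other toys where they are.

Things in the scene. Friction and masses are not known exactly. Their poses are not given: they have to be found in the camera images.
- bear: flat dark hardwood toy bear (round head with two small round ears, 79 mm tall) on a brass foot bar; may be absent. Origin: centre of the foot's underside, z up. Foot 50 (x) x 24 (y) x 14 mm high; body from 14 to 54 mm up, 40 wide (x) x 14 mm thick (y); head above it at most 28 mm wide (bird's beak to 26, giraffe's nose to 20 mm off centre). About 0.17 kg, mostly foot.
- rabbit: flat dark hardwood toy rabbit (small round head with two long upright ears, 90 mm tall) on a brass foot bar; may be absent. Origin: centre of the foot's underside, z up. Foot 50 (x) x 24 (y) x 14 mm high; body from 14 to 54 mm up, 40 wide (x) x 14 mm thick (y); head above it at most 28 mm wide (bird's beak to 26, giraffe's nose to 20 mm off centre). About 0.17 kg, mostly foot.
- cat: flat dark hardwood toy cat (round head with two pointed ears, 78 mm tall) on a brass foot bar; may be absent. Origin: centre of the foot's underside, z up. Foot 50 (x) x 24 (y) x 14 mm high; body from 14 to 54 mm up, 40 wide (x) x 14 mm thick (y); head above it at most 28 mm wide (bird's beak to 26, giraffe's nose to 20 mm off centre). About 0.17 kg, mostly foot.
- bird: flat dark hardwood toy bird (small round head with a beak to one side, 72 mm tall) on a brass foot bar; may be absent. Origin: centre of the foot's underside, z up. Foot 50 (x) x 24 (y) x 14 mm high; body from 14 to 54 mm up, 40 wide (x) x 14 mm thick (y); head above it at most 28 mm wide (bird's beak to 26, giraffe's nose to 20 mm off centre). About 0.17 kg, mostly foot.
- giraffe: flat dark hardwood toy giraffe (thin upright neck with a small head to one side, 90 mm tall) on a brass foot bar; may be absent. Origin: centre of the foot's underside, z up. Foot 50 (x) x 24 (y) x 14 mm high; body from 14 to 54 mm up, 40 wide (x) x 14 mm thick (y); head above it at most 28 mm wide (bird's beak to 26, giraffe's nose to 20 mm off centre). About 0.17 kg, mostly foot.
- stand: fixed pine base board, 130 (x) by 610 mm (y from -250 to +360), 12 mm thick. Origin on the table under the middle of the mouth of the clear show case, which covers y -250 to 0, x +-65 mm, up to 143 mm high, and is open only at the mouth. +y is the way the sled slides out; the sled's axes are parallel to the stand's.
- sled (a joint): travel (m) of the light pine sled on its rail along the stand's +y: 0 = fully home in the case against the end stop, 0.28 = fully out against the other stop (loading place). Stiff-running: about 3 N, stays where left. The deck is 90 mm wide (x), 225 mm long (y), its top 38 mm over the table; at 0 its middle is 120 mm inside the mouth.
- sled_handle (a point): near the top of the sled's upright handle, a dark square wooden post 16 x 16 mm standing on the sled's front arm: this point is 62 mm over the table and 12 mm below the post's top; post free on all sides down to 28 mm over the table. It is 180 mm out (+y) from the deck's middle, so it always stays outside the case.
- slot0 (a point): centre of the floor of slot 0 in the sled's deck (innermost; slots lie 46 mm apart along y), axes as the stand's. Slot 53 mm along x by 27 mm along y, 12 mm deep with a slightly bevelled mouth; floor 26 mm over the table. Takes one foot bar, either way round; seated, the foot stands 2 mm proud of the deck.
- slot1 (a point): centre of the floor of slot 1 in the sled's deck (in between; slots lie 46 mm apart along y), axes as the stand's. Slot 53 mm along x by 27 mm along y, 12 mm deep with a slightly bevelled mouth; floor 26 mm over the table. Takes one foot bar, either way round; seated, the foot stands 2 mm proud of the deck.
- slot2 (a point): centre of the floor of slot 2 in the sled's deck (in between; slots lie 46 mm apart along y), axes as the stand's. Slot 53 mm along x by 27 mm along y, 12 mm deep with a slightly bevelled mouth; floor 26 mm over the table. Takes one foot bar, either way round; seated, the foot stands 2 mm proud of the deck.
- slot3 (a point): centre of the floor of slot 3 in the sled's deck (in between; slots lie 46 mm apart along y), axes as the stand's. Slot 53 mm along x by 27 mm along y, 12 mm deep with a slightly bevelled mouth; floor 26 mm over the table. Takes one foot bar, either way round; seated, the foot stands 2 mm proud of the deck.
- slot4 (a point): centre of the floor of slot 4 in the sled's deck (outermost; slots lie 46 mm apart along y), axes as the stand's. Slot 53 mm along x by 27 mm along y, 12 mm deep with a slightly bevelled mouth; floor 26 mm over the table. Takes one foot bar, either way round; seated, the foot stands 2 mm proud of the deck.
- clamp (a joint): angle (rad) of the steel clamp lever beside the rail: 0 = locked (lever along the stand's +y), 1.5 = fully open (swung anticlockwise from above, pointing to the stand's -x). Turns about the vertical; stiff, about 2 N at the post, stays where left.
- clamp_pivot (a point): fixed point on the clamp lever's vertical axis, 67 mm over the table (the height of clamp_post)
- clamp_post (a point): near the top of the black upright round finger post at the lever's end: 16 mm diameter, 60 mm from the lever's axis; this point is 67 mm over the table, 16 mm below the post's top; post free from 45 mm over the table up
- owl: bystander: white ceramic owl, 56 mm across, 90 mm tall; origin under its middle
- top: bystander: hardwood spinning top in its ring holder, 52 mm across, 67 mm tall; origin under its middle
- duck: bystander: yellow tin duck on the turntable, about 75 x 45 mm, 78 mm tall; origin under its middle
- helicopter: bystander: blue plastic helicopter on the turntable, rotor 130 mm across, 68 mm tall; origin under its middle
- turntable: bystander, fixed: round wooden display turntable, 210 mm across, 26 mm high; origin under its middle
- brick0: bystander: small orange building brick, 32 x 16 mm, 18 mm high; origin under its middle
- brick1: bystander: small orange building brick, 32 x 16 mm, 18 mm high; origin under its middle
Mind the look-alikes: they are no part of the job. Leave any green look-alike of the giraffe alone.

How it is judged:
By the outcome, as a careful person would: the job done as asked, in the order asked, and still so for the second after the job is handed in, with the robot touching nothing.
Of bear, rabbit, cat, bird, giraffe only 3 to 5 are there at a start; the rules pass over those that are not, and their reading is None.
At some moment in a run one of bear, rabbit, cat, bird, giraffe may be knocked a few centimetres aside while the robot is not near it.
Once in a run the grip may slacken for a moment while it holds something.
It also fails if it takes over 210 s, if anything falls off the work surface, if the arm or the gripper's body presses on something with over 40 N, if the wrist force passes 120 N, or if a joint passes its speed limit or range.

## Robot

A 6-joint arm with a two-finger parallel gripper is mounted at the origin on the work surface. World frame = base frame: x ahead of the robot, y to its left, z up, the work surface at z = 0. Lengths are in m, angles in degrees, forces in N, time in s.
With the tool pointing down it reaches from about 0.35 to 0.775 m from the base axis. Payload 5.5 kg.
Tool frame: the origin (TCP) lies midway between the tips of the shut fingers; the grasp point (between the pads) lies 19 mm behind it (env.grip_point_offset is the distance from the TCP to the grasp point, in m); z points along the fingers, y is the line along which they close (so a half turn about z gives the same grasp; the last joint's range is limited). The gripper opens to 85 mm and grips with 20 to 120 N. Pads are 22 mm wide; open, the fingers measure 114 mm over their backs; the gripper's body (76 mm by 85 mm) begins 54 mm behind the grasp point. The pads swing forward as they close: fully open they stand 13 mm farther back than shut.
Start: joints at [-81.108, 17.945, 2.641, 74.691, 0, 82.002], TCP at [0.167, -0.55, 0.199] pointing down, gripper open.
Joint ranges: [-158.12, 158.12], [-49.38, 96.58], [-58.88, 72.47], [-126.05, 133.96], [-84.25, 85.87], [-180, 180]. Speed limits (degrees/s): [147.25, 147.25, 180, 180, 180, 180].

## Interface

Orientations are given as a 3x3 rotation matrix whose columns are the frame's x, y, z axes.
In Python, from rig import get_state, vision, ticket, env gives the robot as it stands.
- The arm moves only by the tool servo_tool, never from a script. Its arguments are lists of equal length, an entry for each row: "dr": the turn, a rotation vector about the tool's x, y, z each as a share of pi/4 rad, from -1 to 1, a list of three; "linear": the shift along the tool's x, y, z each as a share of 500 mm, from -1 to 1, a list of three; "fingers": the opening, from -1 (shut) to 1 (fully open). A call has 1 to 8 rows; each row is the pose to reach, as a shift and turn from the pose commanded when the call began, along the tool's axes at that moment; what a row does not reach only later rows make up. A row lasts 1/8 s, in which the tool goes at most 62.5 mm and 10.7 degrees, less where a joint would pass 70% of its speed; a pose out of reach is approached as far as the arm can. A call with a number of a shift or a turn outside -1 to 1 is refused whole. A call with a gripper value outside its range is refused whole. The fingers move at their own pace and stop on an object; the grip force is fixed at half the most. Time passes only in rows, so rows that repeat a pose let the fingers close. It gives the time, the measured TCP pose, the force, the opening and the grip force at its end, in the units of the state.
- get_state(): the state, without advancing time (a new reading comes with each control period).
- vision.read_camera(name): name is "scene" or "top"; returns the picture (480x640x3 uint8, red, green, blue); there is no depth.
- vision.camera_params(name): a dict with "K" (3x3 intrinsics, pixels), "rvec" (rotation vector, rad) and "tvec" (3), from world to camera coordinates, as OpenCV has them. Camera axes: x right, y down, z forward; pixel columns grow to the right and rows downward; lengths in m; the calibration is good to about 2 mm. A picture is of the moment at which its call begins. camera_params takes no time and is no camera call.
- ticket.job_done(): hands the job in; it is judged then, once.
The state is a dict: "time": time; "joints": joint angles; "dq": joint speeds; "effort": joint torques, N m; "tcp_pos": TCP position; "orientation": TCP orientation; "contact_force": force on the tool from outside, world axes, zero at the start; "moment": the same for the moment, N m; "grip_width": finger opening in m; "finger_force": force on a finger pad.
Only numpy, scipy, OpenCV 4.12 (cv2) and the standard library are available. Lean on these libraries where they do the work, as an engineer would, in place of code of your own. Each camera call takes 0.05 s, during which the arm holds its last target. There are 200 camera calls.

## Working session

There is one attempt and no reset: what is moved stays moved. The work goes in short steps, Python scripts to look and compute and a tool call to move; the robot and the scene stay as the last step left them, time stands still between calls to the robot, and variables do not carry over. Pictures are saved under pics/ and viewed, at most 14 in all, crops included, and the job is handed in when it is done.

Besides the shell and the picture viewer there is one more tool, called after "Emit:" by a JSON object that holds its "fn" and its "kwargs". servo_tool: Moves the arm, as the interface text tells. Shift numbers are shares of 500 mm and turn numbers shares of pi/4 rad, none past 1 either way. Its arguments: {"type":"object","properties":{"dr":{"type":"array","items":{"type":"array","items":{"type":"number"}}},"linear":{"type":"array","items":{"type":"array","items":{"type":"number"}}},"fingers":{"type":"array","items":{"type":"number"}}},"required":["dr","linear","fingers"]}

```bash
ls; mkdir -p pics
python3 - <<'E'
from rig import get_state, vision, env
import cv2
print(get_state()); print(env.grip_point_offset)
for n in("scene","top"):
    cv2.imwrite(f"pics/{n}0.png",vision.read_camera(n)[:,:,::-1]); print(n,vision.camera_params(n))
E
```

```text
pics
{'time': 0.0, 'joints': array([-8.11078366e+01,  1.79933510e+01,  2.57552323e+00,  7.46924154e+01,
        4.91826077e-04,  8.20020829e+01]), 'dq': array([ 0.05114243, -0.08119603,  0.11052037, -0.05107002,  0.16579286,
        0.07963704]), 'effort': array([-3.07777032e-05, -4.80628145e+01,  2.98531741e+01,  1.94467854e-02,
       -2.32015336e-04, -1.05095333e-05]), 'tcp_pos': array([ 0.16696405, -0.54959933,  0.19767331]), 'orientation': array([[ 9.56863941e-01,  2.90536255e-01, -2.88938144e-04],
       [ 2.90536268e-01, -9.56862090e-01,  1.90230565e-03],
       [ 2.76214804e-04, -1.90419469e-03, -9.99998149e-01]]), 'contact_force': array([ 0.68707351, -0.28187968, -0.62427712]), 'moment': array([-0.01088126, -0.00983411,  0.00878869]), 'finger_force': 0.0, 'grip_width': 0.0854153352946002}
0.0187
scene {'K': array([[486.80821091,   0.        , 317.60907149],
       [  0.        , 486.80821091, 237.23350378],
       [  0.        ,   0.        ,   1.        ]]), 'rvec': array([ 0.73230488,  2.46527516, -1.31776121]), 'tvec': array([ 0.51066565, -0.09211428,  1.36116544])}
top {'K': array([[450.78070522,   0.        , 325.30360597],
       [  0.        , 450.78070522, 241.58673278],
       [  0.        ,   0.        ,   1.        ]]), 'rvec': array([ 2.16073577, -2.19067128,  0.04319314]), 'tvec': array([-0.0147986 ,  0.5785372 ,  1.09382692])}
```

View pics/scene0.png

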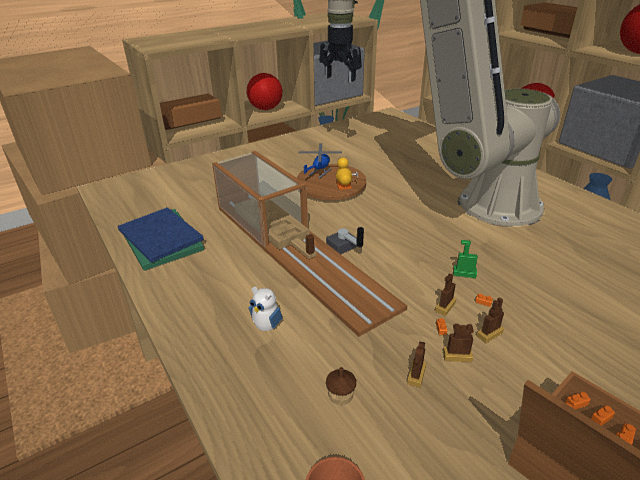

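View pics/top0.png

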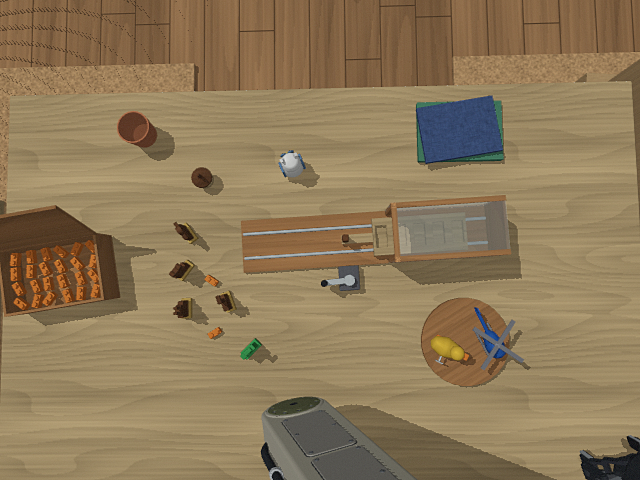

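The scene view shows four dark animals standing upright: scene (447,295), (491,320), (459,343), (417,363), top (225,301), (182,308), (180,270), (184,231). The green giraffe is at top (250,350). The stand runs from (242,245) to (510,228) with its mouth at x≈392, the handle is at (345,239), and the clamp post is at (323,284) with its pivot at (349,281).

```bash
cat > h.py <<'E'
import numpy as np, cv2
from rig import get_state, vision, env
def cam(n):
    p=vision.camera_params(n); R=cv2.Rodrigues(np.array(p["rvec"],float))[0]; return p["K"],R,np.array(p["tvec"],float)
def ray(n,uv):
    K,R,t=cam(n); d=R.T@np.linalg.solve(K,[uv[0],uv[1],1.]); return -R.T@t,d
def onz(n,uv,z):
    c,d=ray(n,uv); return c+d*(z-c[2])/d[2]
def tri(uvs,uvt):
    c1,d1=ray("scene",uvs);c2,d2=ray("top",uvt)
    s=np.linalg.lstsq(np.c_[d1,-d2],c2-c1,rcond=None)[0]; a=c1+d1*s[0];b=c2+d2*s[1]; return (a+b)/2,np.linalg.norm(a-b)
def proj(n,P):
    K,R,t=cam(n); q=K@(R@np.asarray(P,float)+t); return q[:2]/q[2]
def grab(n): return vision.read_camera(n)[:,:,::-1].copy()
def crop(im,x,y,w,h,s): return cv2.resize(im[y:y+h,x:x+w],None,fx=s,fy=s,interpolation=cv2.INTER_CUBIC)
E
python3 - <<'E'
from h import *
t=cv2.imread("pics/top0.png"); s=cv2.imread("pics/scene0.png")
a=crop(t,160,210,100,150,4);b=crop(s,395,230,130,165,3)
o=np.zeros((600,800,3),np.uint8);o[:600,:400]=a;o[:495,410:800]=b
cv2.imwrite("pics/c1.png",o)
a=crop(t,230,190,170,110,4);b=crop(s,280,190,130,150,4)
o=np.zeros((600,800,3),np.uint8);o[:330,:510]=crop(t,230,190,170,110,3);o[:450,515:]=crop(s,290,190,95,150,3);
cv2.imwrite("pics/c2.png",o)
for n,im in(("top",t),("scene",s)):
    hsv=cv2.cvtColor(im,cv2.COLOR_BGR2HSV)
    for (x,y,w,h) in ([(160,210,100,125)] if n=="top" else [(400,265,115,125)]):
        m=cv2.inRange(hsv[y:y+h,x:x+w],(18,140,90),(28,255,255))
        k,l,st,c=cv2.connectedComponentsWithStats(m)
        for i in range(1,k):
            if st[i,4]>15: print(n,st[i],c[i]+[x,y])
E
```

```text
top [24 13 13 21 64] [190.515625 233.265625]
top [19 50 15 20 64] [186.75     269.296875]
top [61 81 15 21 67] [229.71641791 300.94029851]
top [22 88  9 20 70] [187.84285714 305.71428571]
scene [ 35  33  21  18 152] [444.96710526 307.45394737]
scene [ 77  61  27  17 201] [489.3880597  334.46766169]
scene [ 44  82  29  15 236] [457.6779661  356.50847458]
scene [  7  97  19  26 188] [416.18617021 377.13829787]
```

View pics/c1.png

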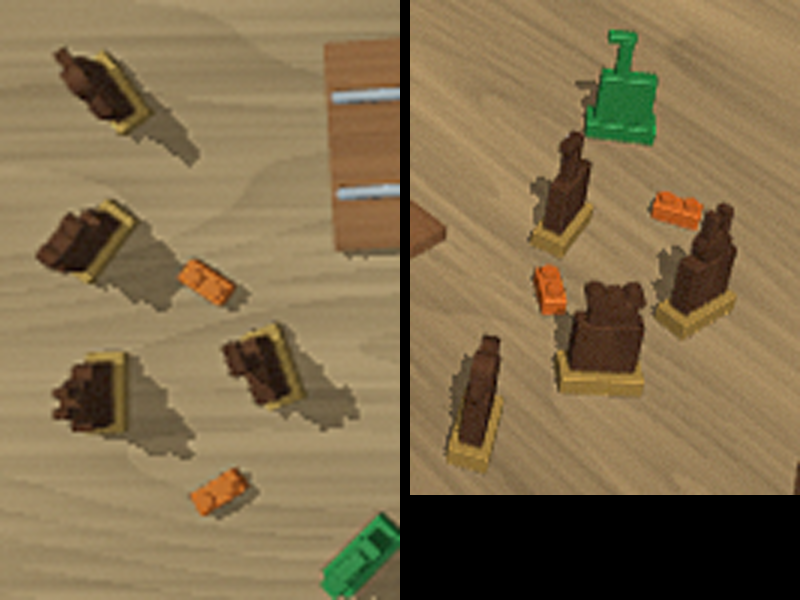

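View pics/c2.png

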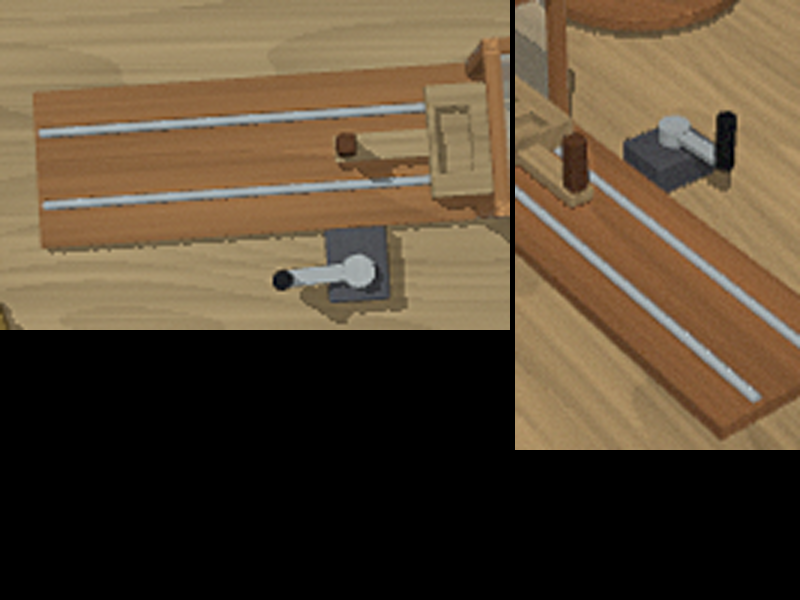

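The four animals stand upright, with brass feet at top (190,233), (187,269), (188,306) and (230,301). The two bricks lie nearby. I'm turning the corner pixels into poses.

Run:
```python
from h import *
np.set_printoptions(precision=4,suppress=True)
print("cams",ray("top",(0,0))[0],ray("scene",(0,0))[0])
T=lambda x,y:(x/4+160-.4,y/4+210-.4)
S=lambda x,y:((x-410)/3+395-.3,y/3+230-.3)
top={1:[T(275,325),T(302,402)],2:[T(128,352),T(127,430)],3:[T(135,213),T(88,280)],4:[T(108,52),T(150,115)]}
sc={1:[S(557,252),S(592,213)],2:[S(674,336),S(735,300)],3:[S(558,393),S(643,394)],4:[S(483,470),S(502,408)]}
for n,D in(("top",top),("scene",sc)):
  for k,(a,b) in D.items():
    a,b=onz(n,a,0)[:2],onz(n,b,0)[:2]; d=b-a; L=np.linalg.norm(d); d/=L; nrm=np.array([-d[1],d[0]])
    cp=ray(n,(0,0))[0][:2]; m=(a+b)/2
    if nrm@(cp-m)>0: nrm=-nrm
    print(n,k,"len",L,"yaw",np.degrees(np.arctan2(d[1],d[0]))%180,"centre",m+12*nrm/1000,"r",np.hypot(*(m+12*nrm/1000)))
# stand & fittings: c2 crops
T=lambda x,y:(x/3+230-.3,y/3+190-.3)
S=lambda x,y:((x-515)/3+290-.3,y/3+190-.3)
for q in [(34,93),(42,248)]: print("board end",onz("top",T(*q),.012))
for q in [(40,133),(425,107),(45,205),(425,181)]: print("rail",onz("top",T(*q),.014))
for nm,s,t in [("handle top",S(575,137),T(346,144)),("post top",S(726,116),T(282,281)),("pivot disc",S(674,124),T(357,271))]:
    print(nm,*tri(s,t))
print("board scene",onz("scene",S(722,437),.012))
```

```text
cams [ 0.5055 -0.0507  1.1284] [1.0578 0.7238 0.6922]
top 1 len 0.050968955940722524 yaw 19.501248143587333 centre [0.4313 0.2251] r 0.48654092058872955
top 2 len 0.04848986504238593 yaw 179.63082907501538 centre [0.4194 0.3272] r 0.5319445512583107
top 3 len 0.051118188532947015 yaw 144.7011335163155 centre [0.5167 0.3357] r 0.6161934883143815
top 4 len 0.04868383548408531 yaw 33.78498912237771 centre [0.606  0.3255] r 0.6878735367491392
scene 1 len 0.051472288715821594 yaw 17.3342376026568 centre [0.4284 0.2153] r 0.4794354613823611
scene 2 len 0.05794133145910666 yaw 0.13262346979635709 centre [0.4143 0.3198] r 0.5233651047784316
scene 3 len 0.051609176830956054 yaw 145.7218159296984 centre [0.5107 0.3301] r 0.6081423369137859
scene 4 len 0.04997390526642369 yaw 34.46048471539547 centre [0.6029 0.3197] r 0.6824580105143446
board end [0.6342 0.1877 0.012 ]
board end [0.5051 0.1811 0.012 ]
rail [0.6004 0.1823 0.014 ]
rail [ 0.6172 -0.1373  0.014 ]
rail [0.5406 0.1782 0.014 ]
rail [ 0.556  -0.1361  0.014 ]
handle top [ 0.5825 -0.0701  0.074 ] 0.0013658678809460153
post top [ 0.4772 -0.0193  0.0822] 0.0004417156350931892
pivot disc [ 0.4835 -0.0782  0.0451] 6.966251260318592e-05
board scene [0.6386 0.1968 0.012 ]
```

```bash
cat > plan.py <<'E'
# plan([(x,y,z,yaw_deg,fingers,rows),...]) -> numbers per call from the tracked commanded pose (tool straight down)
import json, numpy as np
F="cmd.json"
def cur():
    try: return json.load(open(F))
    except FileNotFoundError: return [0.167,-0.55,0.199,16.89]
def plan(segs,save=True):
    p=np.array(cur(),float); rows=[]; calls=[]; s=p.copy()
    def fl():
        nonlocal rows,s,p
        if rows: calls.append(rows); rows=[]
        s=p.copy()
    for (x,y,z,w,f,n) in segs:
        q0=p.copy(); q1=np.array([x,y,z,w],float)
        for i in range(n):
            if len(rows)==8: fl()
            q=q0+(q1-q0)*(i+1)/n; c,sn=np.cos(np.radians(s[3])),np.sin(np.radians(s[3])); d=q[:3]-s[:3]
            l=np.round(np.array([c*d[0]+sn*d[1], sn*d[0]-c*d[1], -d[2]])/.5,4); r=round(-(q[3]-s[3])/45,4)
            l=np.round(l,3); r=round(r,3)
            e=l*.5; p=np.array([s[0]+c*e[0]+sn*e[1], s[1]+sn*e[0]-c*e[1], s[2]-e[2], s[3]-45*r])
            rows.append((l.tolist(),[0,0,r],f))
    fl()
    for c in calls:
        print(json.dumps({"dr":[r[1] for r in c],"linear":[r[0] for r in c],"fingers":[r[2] for r in c]}))
    json.dump(p.tolist(),open(F,"w"))
E
python3 - <<'E'
from plan import *
plan([(.34,-.26,.2,55,-.1,8),(.4775,-.0195,.13,92.9,-.1,8)])
E
```

```text
{"dr": [[0, 0, -0.106], [0, 0, -0.212], [0, 0, -0.318], [0, 0, -0.423], [0, 0, -0.529], [0, 0, -0.635], [0, 0, -0.741], [0, 0, -0.847]], "linear": [[0.062, -0.057, -0.0], [0.125, -0.114, -0.0], [0.187, -0.17, -0.001], [0.25, -0.227, -0.001], [0.312, -0.284, -0.001], [0.375, -0.341, -0.002], [0.437, -0.398, -0.002], [0.5, -0.454, -0.002]], "fingers": [-0.1, -0.1, -0.1, -0.1, -0.1, -0.1, -0.1, -0.1]}
{"dr": [[0, 0, -0.105], [0, 0, -0.21], [0, 0, -0.316], [0, 0, -0.421], [0, 0, -0.526], [0, 0, -0.632], [0, 0, -0.737], [0, 0, -0.842]], "linear": [[0.069, -0.006, 0.018], [0.138, -0.013, 0.035], [0.207, -0.019, 0.052], [0.276, -0.026, 0.07], [0.345, -0.032, 0.088], [0.414, -0.038, 0.105], [0.483, -0.045, 0.122], [0.552, -0.051, 0.14]], "fingers": [-0.1, -0.1, -0.1, -0.1, -0.1, -0.1, -0.1, -0.1]}
```

Emit:
{"fn": "servo_tool", "kwargs": {"dr": [[0,0,-0.106],[0,0,-0.212],[0,0,-0.318],[0,0,-0.423],[0,0,-0.529],[0,0,-0.635],[0,0,-0.741],[0,0,-0.847]], "linear": [[0.062,-0.057,0],[0.125,-0.114,0],[0.187,-0.17,-0.001],[0.25,-0.227,-0.001],[0.312,-0.284,-0.001],[0.375,-0.341,-0.002],[0.437,-0.398,-0.002],[0.5,-0.454,-0.002]], "fingers": [-0.1,-0.1,-0.1,-0.1,-0.1,-0.1,-0.1,-0.1]}}

```text
time: 1.1
tcp_pos: [0.3406, -0.2589, 0.1993]
orientation: [[0.571, 0.821, -0.0], [0.821, -0.571, 0.0], [0.0, -0.0, -1.0]]
contact_force: [0.2, 0.3, -0.3]
grip_width: 0.0384
finger_force: 0.0
```

Emit:
{"fn": "servo_tool", "kwargs": {"dr": [[0,0,-0.105],[0,0,-0.21],[0,0,-0.316],[0,0,-0.421],[0,0,-0.526],[0,0,-0.632],[0,0,-0.737],[0,0,-0.842]], "linear": [[0.069,-0.006,0.018],[0.138,-0.013,0.035],[0.207,-0.019,0.052],[0.276,-0.026,0.07],[0.345,-0.032,0.088],[0.414,-0.038,0.105],[0.483,-0.045,0.122],[0.552,-0.051,0.14]], "fingers": [-0.1,-0.1,-0.1,-0.1,-0.1,-0.1,-0.1,-0.1]}}

```text
time: 2.1
tcp_pos: [0.4779, -0.0185, 0.129]
orientation: [[-0.053, 0.999, -0.001], [0.999, 0.053, -0.0], [-0.0, -0.001, -1.0]]
contact_force: [0.1, 0.1, 0.6]
grip_width: 0.0387
finger_force: 0.0
```

Run:
```python
from plan import *
P=np.array([.482,-.0787]); arc=lambda a:P+.0595*np.array([np.cos(np.radians(a)),np.sin(np.radians(a))])
print("post",arc(94.6))
plan([(.4773,-.0193,.052,92.9,-.1,4),(.4773,-.0193,.052,92.9,-1,4)]+[(*arc(94.6+86.4*i/14),.052,92.9,-1,1) for i in range(1,15)]+[(*arc(181),.052,92.9,-1,2)])
```

```text
post [ 0.47722816 -0.01939166]
{"dr": [[0, 0, -0.0], [0, 0, -0.0], [0, 0, -0.0], [0, 0, -0.0], [0, 0, -0.0], [0, 0, -0.0], [0, 0, -0.0], [0, 0, -0.0]], "linear": [[0.0, -0.0, 0.039], [0.0, -0.0, 0.078], [0.0, -0.0, 0.117], [0.0, -0.001, 0.156], [0.0, -0.001, 0.156], [0.0, -0.001, 0.156], [0.0, -0.001, 0.156], [0.0, -0.001, 0.156]], "fingers": [-0.1, -0.1, -0.1, -0.1, -1, -1, -1, -1]}
{"dr": [[0, 0, -0.0], [0, 0, -0.0], [0, 0, -0.0], [0, 0, -0.0], [0, 0, -0.0], [0, 0, -0.0], [0, 0, -0.0], [0, 0, -0.0]], "linear": [[-0.001, -0.013, 0.0], [-0.003, -0.025, 0.0], [-0.007, -0.038, 0.0], [-0.012, -0.049, 0.0], [-0.018, -0.06, 0.0], [-0.026, -0.071, 0.0], [-0.034, -0.08, 0.0], [-0.044, -0.089, 0.0]], "fingers": [-1, -1, -1, -1, -1, -1, -1, -1]}
{"dr": [[0, 0, -0.0], [0, 0, -0.0], [0, 0, -0.0], [0, 0, -0.0], [0, 0, -0.0], [0, 0, -0.0], [0, 0, -0.0], [0, 0, -0.0]], "linear": [[-0.01, -0.007, 0.0], [-0.022, -0.014, 0.0], [-0.033, -0.019, 0.0], [-0.046, -0.023, 0.0], [-0.058, -0.025, 0.0], [-0.071, -0.026, 0.0], [-0.071, -0.026, -0.0], [-0.071, -0.026, 0.0]], "fingers": [-1, -1, -1, -1, -1, -1, -1, -1]}
```

Emit:
{"fn": "servo_tool", "kwargs": {"dr": [[0,0,0],[0,0,0],[0,0,0],[0,0,0],[0,0,0],[0,0,0],[0,0,0],[0,0,0]], "linear": [[0,0,0.039],[0,0,0.078],[0,0,0.117],[0,-0.001,0.156],[0,-0.001,0.156],[0,-0.001,0.156],[0,-0.001,0.156],[0,-0.001,0.156]], "fingers": [-0.1,-0.1,-0.1,-0.1,-1,-1,-1,-1]}}

```text
time: 3.1
tcp_pos: [0.4778, -0.0198, 0.0523]
orientation: [[-0.05, 0.999, 0.001], [0.999, 0.05, -0.0], [-0.0, 0.001, -1.0]]
contact_force: [0.7, -0.3, -0.8]
grip_width: 0.0
finger_force: 0.0
```

Emit:
{"fn": "servo_tool", "kwargs": {"dr": [[0,0,0],[0,0,0],[0,0,0],[0,0,0],[0,0,0],[0,0,0],[0,0,0],[0,0,0]], "linear": [[-0.001,-0.013,0],[-0.003,-0.025,0],[-0.007,-0.038,0],[-0.012,-0.049,0],[-0.018,-0.06,0],[-0.026,-0.071,0],[-0.034,-0.08,0],[-0.044,-0.089,0]], "fingers": [-1,-1,-1,-1,-1,-1,-1,-1]}}

```text
time: 4.1
tcp_pos: [0.4337, -0.0443, 0.0516]
orientation: [[-0.05, 0.999, 0.0], [0.999, 0.05, -0.0], [-0.0, 0.0, -1.0]]
contact_force: [-0.2, -0.8, -1.3]
grip_width: 0.0004
finger_force: 0.0
```

Emit:
{"fn": "servo_tool", "kwargs": {"dr": [[0,0,0],[0,0,0],[0,0,0],[0,0,0],[0,0,0],[0,0,0],[0,0,0],[0,0,0]], "linear": [[-0.01,-0.007,0],[-0.022,-0.014,0],[-0.033,-0.019,0],[-0.046,-0.023,0],[-0.058,-0.025,0],[-0.071,-0.026,0],[-0.071,-0.026,0],[-0.071,-0.026,0]], "fingers": [-1,-1,-1,-1,-1,-1,-1,-1]}}

```text
time: 5.1
tcp_pos: [0.4227, -0.08, 0.0515]
orientation: [[-0.05, 0.999, -0.0], [0.999, 0.05, 0.0], [0.0, -0.0, -1.0]]
contact_force: [-0.2, -0.1, -0.9]
grip_width: 0.0001
finger_force: 0.0
```

Run:
```python
from h import *
t=grab("top");s=grab("scene");cv2.imwrite("pics/top1.png",t);cv2.imwrite("pics/scene1.png",s)
o=np.zeros((600,800,3),np.uint8);o[:330,:390]=crop(t,270,220,130,110,3);o[:450,400:790]=crop(s,280,150,130,150,3)
cv2.imwrite("pics/c3.png",o)
```

```text
(no output)
```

View pics/c3.png

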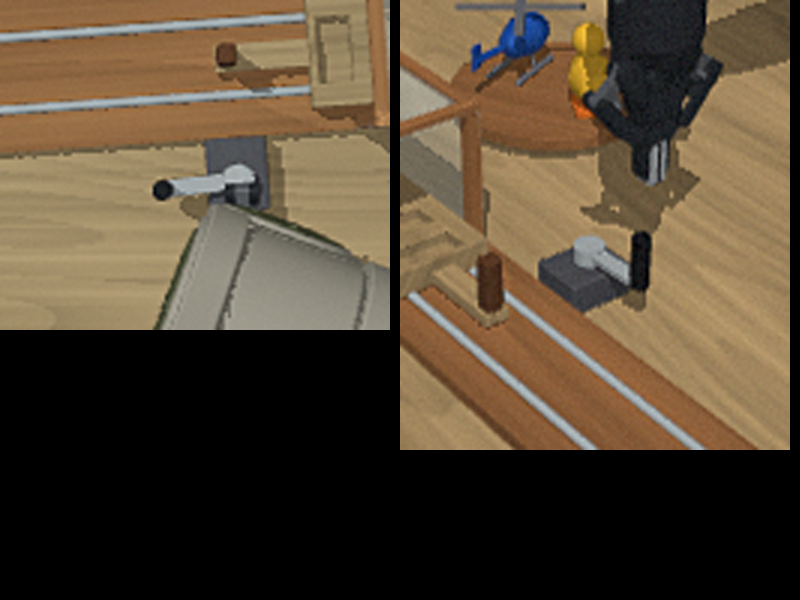

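The lever has not moved: its post is still at top (324,283) and scene (360,237). The gripper tip is at scene (363,208). I'm checking my positions against the calibration.

Run:
```python
from h import *
np.set_printoptions(precision=4,suppress=True)
p=get_state()["tcp_pos"];print(p,"proj top",proj("top",p),"scene",proj("scene",p))
print("base proj",proj("top",(0,0,0)),proj("scene",(0,0,0)))
print(tri((360.5,228.5),(323.7,283.3)), onz("top",(323.7,283.3),.083))
for n in("top","scene"): print(vision.camera_params(n))
```

```text
[ 0.4227 -0.0799  0.0516] proj top [349.8877 305.8485] scene [362.5081 221.003 ]
base proj [319.2049 480.0097] [500.2439 204.2897]
(array([ 0.4768, -0.0189,  0.0819]), np.float64(0.0016324601393575826)) [ 0.4775 -0.0194  0.083 ]
{'K': array([[450.7807,   0.    , 325.3036],
       [  0.    , 450.7807, 241.5867],
       [  0.    ,   0.    ,   1.    ]]), 'rvec': array([ 2.1607, -2.1907,  0.0432]), 'tvec': array([-0.0148,  0.5785,  1.0938])}
{'K': array([[486.8082,   0.    , 317.6091],
       [  0.    , 486.8082, 237.2335],
       [  0.    ,   0.    ,   1.    ]]), 'rvec': array([ 0.7323,  2.4653, -1.3178]), 'tvec': array([ 0.5107, -0.0921,  1.3612])}
```

Run:
```python
from h import *
np.set_printoptions(precision=4,suppress=True)
p=np.array([.167,-.55,.212]);y=np.array([.2905,-.9569,0])
for s in(-.0425,.0425): print(proj("scene",p+s*y),proj("top",p+s*y))
print("seen tip on z",onz("scene",(363.3,210),.0516))
s=cv2.imread("pics/scene0.png");t=cv2.imread("pics/top0.png");s1=cv2.imread("pics/scene1.png")
o=np.zeros((600,800,3),np.uint8);o[:300,:300]=crop(s,305,30,75,75,4);o[:300,310:610]=crop(t,565,405,75,75,4);o[300:600,:400]=crop(s1,325,165,100,75,4)
cv2.imwrite("pics/c4.png",o)
```

```text
[350.2165  92.3561] [574.7642 448.1072]
[329.3252  87.3351] [616.4068 434.9686]
seen tip on z [ 0.3891 -0.1211  0.0516]
```

View pics/c4.png

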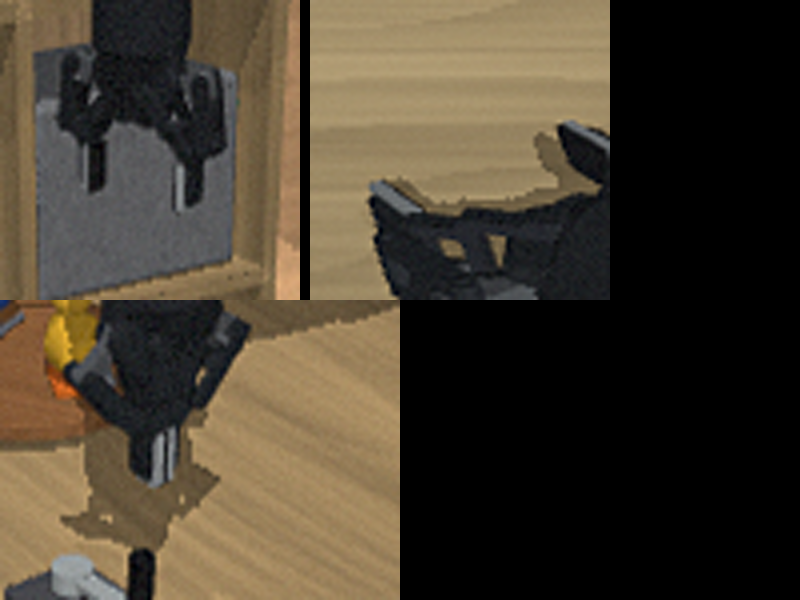

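Run:
```python
from h import *
np.set_printoptions(precision=4,suppress=True)
print(tri((328,77.5),(634,439)),tri((352.5,82),(586,454)))
c,d=ray("scene",(364,211))
for z in(.06,.07,.08): print(c+d*(z-c[2])/d[2])
```

```text
(array([ 0.1793, -0.6042,  0.2405]), np.float64(0.006534814648310155)) (array([ 0.1518, -0.511 ,  0.2435]), np.float64(0.01004635241586553))
[ 0.3994 -0.1051  0.06  ]
[ 0.4098 -0.092   0.07  ]
[ 0.4202 -0.0789  0.08  ]
```

The shut finger tips appear at scene (364,211), which puts them about 28 mm above the reported TCP. I'll lower the gripper over bare table to a reported 6 mm, which is safe either way, and look again.

Emit:
{"fn": "servo_tool", "kwargs": {"dr": [[0,0,0],[0,0,0],[0,0,0],[0,0,0],[0,0,0]], "linear": [[0,0,0.03],[0,0,0.06],[0,0,0.08],[0,0,0.092],[0,0,0.092]], "fingers": [-1,-1,-1,-1,-1]}}

```text
time: 5.82
tcp_pos: [0.4225, -0.0799, 0.0053]
orientation: [[-0.051, 0.999, -0.001], [0.999, 0.051, 0.0], [0.0, -0.001, -1.0]]
contact_force: [0.0, -0.2, -0.1]
grip_width: 0.0003
finger_force: 0.0
```

Run:
```python
from h import *
import json
c=json.load(open("cmd.json"));c[2]-=.046;json.dump(c,open("cmd.json","w"));print(c)
s=grab("scene");cv2.imwrite("pics/scene2.png",s)
cv2.imwrite("pics/c5.png",crop(s,325,165,100,90,6))
print(proj("scene",get_state()["tcp_pos"]),get_state()["joints"])
```

```text
[0.42264040443679685, -0.0797898017264604, 0.006000000000000005, 92.89500000000001]
[361.78646629 236.40726476] [-2.14294387e+01  1.15013809e+01 -3.56162342e+01  4.28839815e+01
 -3.48014881e-03  6.56683761e+01]
```

View pics/c5.png

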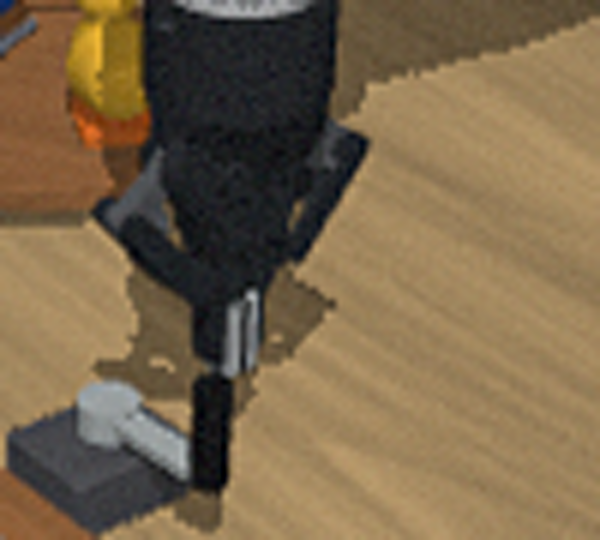

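The gripper tip is at scene (364,227), still clear of the table with a reported z of 5 mm. So the tips sit about 28 mm above the reported TCP. I'll work with that offset and regrasp the clamp post.

Run:
```python
from plan import *
P=np.array([.482,-.0787]); arc=lambda a:P+.0595*np.array([np.cos(np.radians(a)),np.sin(np.radians(a))])
z=.024
plan([(.4227,-.0798,.08,92.9,-.1,4),(.4773,-.0193,.08,92.9,-.1,4),(.4773,-.0193,z,92.9,-.1,4),(.4773,-.0193,z,92.9,-1,4)])
print()
plan([(*arc(94.6+86.4*i/14),z,92.9,-1,1) for i in range(1,15)]+[(*arc(181),z,92.9,-1,2)])
```

```text
{"dr": [[0, 0, -0.0], [0, 0, -0.0], [0, 0, -0.0], [0, 0, -0.0], [0, 0, -0.0], [0, 0, -0.0], [0, 0, -0.0], [0, 0, -0.0]], "linear": [[-0.0, 0.0, -0.037], [-0.0, 0.0, -0.074], [-0.0, 0.0, -0.111], [-0.0, 0.0, -0.148], [0.029, 0.029, -0.148], [0.058, 0.058, -0.148], [0.086, 0.086, -0.148], [0.115, 0.115, -0.148]], "fingers": [-0.1, -0.1, -0.1, -0.1, -0.1, -0.1, -0.1, -0.1]}
{"dr": [[0, 0, -0.0], [0, 0, -0.0], [0, 0, -0.0], [0, 0, -0.0], [0, 0, -0.0], [0, 0, -0.0], [0, 0, -0.0], [0, 0, -0.0]], "linear": [[0.0, 0.0, 0.028], [0.0, 0.0, 0.056], [0.0, 0.0, 0.084], [0.0, 0.0, 0.112], [0.0, 0.0, 0.112], [0.0, 0.0, 0.112], [0.0, 0.0, 0.112], [0.0, 0.0, 0.112]], "fingers": [-0.1, -0.1, -0.1, -0.1, -1, -1, -1, -1]}

{"dr": [[0, 0, -0.0], [0, 0, -0.0], [0, 0, -0.0], [0, 0, -0.0], [0, 0, -0.0], [0, 0, -0.0], [0, 0, -0.0], [0, 0, -0.0]], "linear": [[-0.001, -0.013, -0.0], [-0.003, -0.025, -0.0], [-0.007, -0.038, -0.0], [-0.012, -0.049, -0.0], [-0.018, -0.06, -0.0], [-0.026, -0.071, -0.0], [-0.034, -0.08, -0.0], [-0.044, -0.089, -0.0]], "fingers": [-1, -1, -1, -1, -1, -1, -1, -1]}
{"dr": [[0, 0, -0.0], [0, 0, -0.0], [0, 0, -0.0], [0, 0, -0.0], [0, 0, -0.0], [0, 0, -0.0], [0, 0, -0.0], [0, 0, -0.0]], "linear": [[-0.01, -0.007, -0.0], [-0.022, -0.014, -0.0], [-0.033, -0.019, -0.0], [-0.046, -0.023, -0.0], [-0.058, -0.025, -0.0], [-0.071, -0.026, -0.0], [-0.071, -0.026, -0.0], [-0.071, -0.026, -0.0]], "fingers": [-1, -1, -1, -1, -1, -1, -1, -1]}
```

Emit:
{"fn": "servo_tool", "kwargs": {"dr": [[0,0,0],[0,0,0],[0,0,0],[0,0,0],[0,0,0],[0,0,0],[0,0,0],[0,0,0]], "linear": [[0,0,-0.037],[0,0,-0.074],[0,0,-0.111],[0,0,-0.148],[0.029,0.029,-0.148],[0.058,0.058,-0.148],[0.086,0.086,-0.148],[0.115,0.115,-0.148]], "fingers": [-0.1,-0.1,-0.1,-0.1,-0.1,-0.1,-0.1,-0.1]}}

```text
time: 6.88
tcp_pos: [0.478, -0.0193, 0.0802]
orientation: [[-0.05, 0.999, 0.001], [0.999, 0.05, -0.0], [-0.0, 0.001, -1.0]]
contact_force: [0.0, -0.6, -0.2]
grip_width: 0.0382
finger_force: 0.0
```

Emit:
{"fn": "servo_tool", "kwargs": {"dr": [[0,0,0],[0,0,0],[0,0,0],[0,0,0],[0,0,0],[0,0,0],[0,0,0],[0,0,0]], "linear": [[0,0,0.028],[0,0,0.056],[0,0,0.084],[0,0,0.112],[0,0,0.112],[0,0,0.112],[0,0,0.112],[0,0,0.112]], "fingers": [-0.1,-0.1,-0.1,-0.1,-1,-1,-1,-1]}}

```text
time: 7.88
tcp_pos: [0.4765, -0.0198, 0.023]
orientation: [[-0.05, 0.999, -0.001], [0.999, 0.05, -0.0], [-0.0, -0.002, -1.0]]
contact_force: [-0.2, -2.6, -11.6]
grip_width: 0.0142
finger_force: 58.5
```

Emit:
{"fn": "servo_tool", "kwargs": {"dr": [[0,0,0],[0,0,0],[0,0,0],[0,0,0],[0,0,0],[0,0,0],[0,0,0],[0,0,0]], "linear": [[-0.001,-0.013,0],[-0.003,-0.025,0],[-0.007,-0.038,0],[-0.012,-0.049,0],[-0.018,-0.06,0],[-0.026,-0.071,0],[-0.034,-0.08,0],[-0.044,-0.089,0]], "fingers": [-1,-1,-1,-1,-1,-1,-1,-1]}}

```text
time: 8.88
tcp_pos: [0.4338, -0.0425, 0.0236]
orientation: [[-0.052, 0.999, 0.001], [0.999, 0.052, 0.003], [0.003, 0.001, -1.0]]
contact_force: [4.8, 9.5, -11.6]
grip_width: 0.014
finger_force: 59.5
```

Emit:
{"fn": "servo_tool", "kwargs": {"dr": [[0,0,0],[0,0,0],[0,0,0],[0,0,0],[0,0,0],[0,0,0],[0,0,0],[0,0,0]], "linear": [[-0.01,-0.007,0],[-0.022,-0.014,0],[-0.033,-0.019,0],[-0.046,-0.023,0],[-0.058,-0.025,0],[-0.071,-0.026,0],[-0.071,-0.026,0],[-0.071,-0.026,0]], "fingers": [-1,-1,-1,-1,-1,-1,-1,-1]}}

```text
time: 9.88
tcp_pos: [0.4232, -0.0808, 0.0236]
orientation: [[-0.05, 0.999, 0.001], [0.999, 0.05, -0.001], [-0.002, 0.001, -1.0]]
contact_force: [4.6, -1.0, -15.6]
grip_width: 0.0139
finger_force: 59.6
```

Emit:
{"fn": "servo_tool", "kwargs": {"dr": [[0,0,0],[0,0,0],[0,0,0]], "linear": [[-0.006,0,0],[-0.012,0,0],[-0.012,0,0]], "fingers": [-1,-1,-1]}}

```text
time: 10.25
tcp_pos: [0.4232, -0.0808, 0.0234]
orientation: [[-0.053, 0.999, 0.002], [0.999, 0.053, 0.011], [0.011, 0.002, -1.0]]
contact_force: [7.3, 19.7, -10.4]
grip_width: 0.0141
finger_force: 60.2
```

Run:
```python
from plan import *
c=cur();c[0]+=.0003;c[1]-=.006;json.dump(c,open(F,"w"))
z=.010;h=np.array([.5825,-.0701]);d=np.array([-.051,.9987]);w=92.9
plan([(.4227,-.081,.024,w,-.1,3),(.4227,-.081,.09,w,-.1,3),(*h,.09,w,-.1,5),(*h,.09,w,-.1,1),(*h,z,w,-.1,4)])
plan([(*h,z,w,-1,4)])
plan([(*(h+.225*d),z,w,-1,16),(*(h+.241*d),z,w,-1,4),(*(h+.241*d),z,w,-1,2)])
```

```text
{"dr": [[0, 0, -0.0], [0, 0, -0.0], [0, 0, -0.0], [0, 0, -0.0], [0, 0, -0.0], [0, 0, -0.0], [0, 0, -0.0], [0, 0, -0.0]], "linear": [[0.003, 0.0, -0.0], [0.006, 0.0, -0.0], [0.01, 0.0, -0.0], [0.01, 0.0, -0.044], [0.01, 0.0, -0.088], [0.01, 0.0, -0.132], [0.011, 0.064, -0.132], [0.012, 0.128, -0.132]], "fingers": [-0.1, -0.1, -0.1, -0.1, -0.1, -0.1, -0.1, -0.1]}
{"dr": [[0, 0, -0.0], [0, 0, -0.0], [0, 0, -0.0], [0, 0, -0.0], [0, 0, -0.0], [0, 0, -0.0], [0, 0, -0.0], [0, 0, -0.0]], "linear": [[0.001, 0.064, -0.0], [0.002, 0.128, -0.0], [0.003, 0.192, -0.0], [0.003, 0.192, -0.0], [0.003, 0.192, 0.04], [0.003, 0.192, 0.08], [0.003, 0.192, 0.12], [0.003, 0.192, 0.16]], "fingers": [-0.1, -0.1, -0.1, -0.1, -0.1, -0.1, -0.1, -0.1]}
{"dr": [[0, 0, -0.0], [0, 0, -0.0], [0, 0, -0.0], [0, 0, -0.0]], "linear": [[0.0, 0.0, -0.0], [0.0, 0.0, -0.0], [0.0, 0.0, -0.0], [0.0, 0.0, -0.0]], "fingers": [-1, -1, -1, -1]}
{"dr": [[0, 0, -0.0], [0, 0, -0.0], [0, 0, -0.0], [0, 0, -0.0], [0, 0, -0.0], [0, 0, -0.0], [0, 0, -0.0], [0, 0, -0.0]], "linear": [[0.028, 0.0, -0.0], [0.056, 0.0, -0.0], [0.084, 0.0, -0.0], [0.113, 0.0, -0.0], [0.141, 0.0, -0.0], [0.169, 0.0, -0.0], [0.197, 0.0, -0.0], [0.225, 0.0, -0.0]], "fingers": [-1, -1, -1, -1, -1, -1, -1, -1]}
{"dr": [[0, 0, -0.0], [0, 0, -0.0], [0, 0, -0.0], [0, 0, -0.0], [0, 0, -0.0], [0, 0, -0.0], [0, 0, -0.0], [0, 0, -0.0]], "linear": [[0.028, 0.0, -0.0], [0.056, 0.0, -0.0], [0.084, 0.0, -0.0], [0.113, 0.0, -0.0], [0.141, 0.0, -0.0], [0.169, 0.0, -0.0], [0.197, 0.0, -0.0], [0.225, 0.0, -0.0]], "fingers": [-1, -1, -1, -1, -1, -1, -1, -1]}
{"dr": [[0, 0, -0.0], [0, 0, -0.0], [0, 0, -0.0], [0, 0, -0.0], [0, 0, -0.0], [0, 0, -0.0]], "linear": [[0.008, 0.0, -0.0], [0.016, 0.0, -0.0], [0.024, 0.0, -0.0], [0.032, 0.0, -0.0], [0.032, 0.0, -0.0], [0.032, 0.0, -0.0]], "fingers": [-1, -1, -1, -1, -1, -1]}
```

Emit:
{"fn": "servo_tool", "kwargs": {"dr": [[0,0,0],[0,0,0],[0,0,0],[0,0,0],[0,0,0],[0,0,0],[0,0,0],[0,0,0]], "linear": [[0.003,0,0],[0.006,0,0],[0.01,0,0],[0.01,0,-0.044],[0.01,0,-0.088],[0.01,0,-0.132],[0.011,0.064,-0.132],[0.012,0.128,-0.132]], "fingers": [-0.1,-0.1,-0.1,-0.1,-0.1,-0.1,-0.1,-0.1]}}

```text
time: 11.25
tcp_pos: [0.4878, -0.0774, 0.0907]
orientation: [[-0.049, 0.999, 0.002], [0.999, 0.049, -0.001], [-0.001, 0.002, -1.0]]
contact_force: [0.6, 0.2, 0.4]
grip_width: 0.0384
finger_force: 0.0
```

Emit:
{"fn": "servo_tool", "kwargs": {"dr": [[0,0,0],[0,0,0],[0,0,0],[0,0,0],[0,0,0],[0,0,0],[0,0,0],[0,0,0]], "linear": [[0.001,0.064,0],[0.002,0.128,0],[0.003,0.192,0],[0.003,0.192,0],[0.003,0.192,0.04],[0.003,0.192,0.08],[0.003,0.192,0.12],[0.003,0.192,0.16]], "fingers": [-0.1,-0.1,-0.1,-0.1,-0.1,-0.1,-0.1,-0.1]}}

```text
time: 12.25
tcp_pos: [0.5813, -0.0707, 0.0093]
orientation: [[-0.05, 0.999, -0.001], [0.999, 0.05, -0.0], [-0.0, -0.001, -1.0]]
contact_force: [-0.4, -0.1, -0.1]
grip_width: 0.0381
finger_force: 0.0
```

Emit:
{"fn": "servo_tool", "kwargs": {"dr": [[0,0,0],[0,0,0],[0,0,0],[0,0,0]], "linear": [[0,0,0],[0,0,0],[0,0,0],[0,0,0]], "fingers": [-1,-1,-1,-1]}}

```text
time: 12.75
tcp_pos: [0.5826, -0.0703, 0.0093]
orientation: [[-0.051, 0.999, 0.0], [0.999, 0.051, 0.0], [0.0, 0.0, -1.0]]
contact_force: [4.9, 1.9, -12.5]
grip_width: 0.015
finger_force: 60.9
```

Emit:
{"fn": "servo_tool", "kwargs": {"dr": [[0,0,0],[0,0,0],[0,0,0],[0,0,0],[0,0,0],[0,0,0],[0,0,0],[0,0,0]], "linear": [[0.028,0,0],[0.056,0,0],[0.084,0,0],[0.113,0,0],[0.141,0,0],[0.169,0,0],[0.197,0,0],[0.225,0,0]], "fingers": [-1,-1,-1,-1,-1,-1,-1,-1]}}

```text
time: 13.75
tcp_pos: [0.5767, 0.0411, 0.0093]
orientation: [[-0.05, 0.999, -0.0], [0.999, 0.05, -0.002], [-0.002, -0.0, -1.0]]
contact_force: [4.2, -2.6, -11.7]
grip_width: 0.0152
finger_force: 60.9
```

Emit:
{"fn": "servo_tool", "kwargs": {"dr": [[0,0,0],[0,0,0],[0,0,0],[0,0,0],[0,0,0],[0,0,0],[0,0,0],[0,0,0]], "linear": [[0.028,0,0],[0.056,0,0],[0.084,0,0],[0.113,0,0],[0.141,0,0],[0.169,0,0],[0.197,0,0],[0.225,0,0]], "fingers": [-1,-1,-1,-1,-1,-1,-1,-1]}}

```text
time: 14.75
tcp_pos: [0.5707, 0.1543, 0.0093]
orientation: [[-0.05, 0.999, -0.001], [0.999, 0.05, -0.001], [-0.001, -0.001, -1.0]]
contact_force: [4.0, -3.3, -11.6]
grip_width: 0.0152
finger_force: 60.9
```

Emit:
{"fn": "servo_tool", "kwargs": {"dr": [[0,0,0],[0,0,0],[0,0,0],[0,0,0],[0,0,0],[0,0,0]], "linear": [[0.008,0,0],[0.016,0,0],[0.024,0,0],[0.032,0,0],[0.032,0,0],[0.032,0,0]], "fingers": [-1,-1,-1,-1,-1,-1]}}

```text
time: 15.5
tcp_pos: [0.5701, 0.1661, 0.0092]
orientation: [[-0.048, 0.999, -0.001], [0.999, 0.048, -0.007], [-0.007, -0.001, -1.0]]
contact_force: [3.8, -16.0, -13.2]
grip_width: 0.0149
finger_force: 60.9
```

Run:
```python
from plan import *
c=cur();print(c);w=92.9
plan([(.5702,.166,.010,w,-.1,3),(.5702,.166,.11,w,-.1,4),(.57,.166,.11,w,-.1,1),(.36,.04,.25,w,0,8)])
```

```text
[0.5701855197715981, 0.17047398036153016, 0.009999999999999995, 92.89500000000001]
{"dr": [[0, 0, -0.0], [0, 0, -0.0], [0, 0, -0.0], [0, 0, -0.0], [0, 0, -0.0], [0, 0, -0.0], [0, 0, -0.0], [0, 0, -0.0]], "linear": [[-0.003, -0.0, -0.0], [-0.006, -0.0, -0.0], [-0.009, -0.0, -0.0], [-0.009, -0.0, -0.05], [-0.009, -0.0, -0.1], [-0.009, -0.0, -0.15], [-0.009, -0.0, -0.2], [-0.009, -0.001, -0.2]], "fingers": [-0.1, -0.1, -0.1, -0.1, -0.1, -0.1, -0.1, -0.1]}
{"dr": [[0, 0, -0.0], [0, 0, -0.0], [0, 0, -0.0], [0, 0, -0.0], [0, 0, -0.0], [0, 0, -0.0], [0, 0, -0.0], [0, 0, -0.0]], "linear": [[-0.029, -0.054, -0.035], [-0.058, -0.108, -0.07], [-0.086, -0.162, -0.105], [-0.115, -0.216, -0.14], [-0.144, -0.27, -0.175], [-0.173, -0.324, -0.21], [-0.202, -0.378, -0.245], [-0.23, -0.432, -0.28]], "fingers": [0, 0, 0, 0, 0, 0, 0, 0]}
```

Emit:
{"fn": "servo_tool", "kwargs": {"dr": [[0,0,0],[0,0,0],[0,0,0],[0,0,0],[0,0,0],[0,0,0],[0,0,0],[0,0,0]], "linear": [[-0.003,0,0],[-0.006,0,0],[-0.009,0,0],[-0.009,0,-0.05],[-0.009,0,-0.1],[-0.009,0,-0.15],[-0.009,0,-0.2],[-0.009,-0.001,-0.2]], "fingers": [-0.1,-0.1,-0.1,-0.1,-0.1,-0.1,-0.1,-0.1]}}

```text
time: 16.5
tcp_pos: [0.5718, 0.1664, 0.1123]
orientation: [[-0.051, 0.999, 0.005], [0.999, 0.051, 0.001], [0.001, 0.005, -1.0]]
contact_force: [-0.1, -1.0, 0.5]
grip_width: 0.0381
finger_force: 0.0
```

Emit:
{"fn": "servo_tool", "kwargs": {"dr": [[0,0,0],[0,0,0],[0,0,0],[0,0,0],[0,0,0],[0,0,0],[0,0,0],[0,0,0]], "linear": [[-0.029,-0.054,-0.035],[-0.058,-0.108,-0.07],[-0.086,-0.162,-0.105],[-0.115,-0.216,-0.14],[-0.144,-0.27,-0.175],[-0.173,-0.324,-0.21],[-0.202,-0.378,-0.245],[-0.23,-0.432,-0.28]], "fingers": [0,0,0,0,0,0,0,0]}}

```text
time: 17.5
tcp_pos: [0.3587, 0.0398, 0.2493]
orientation: [[-0.051, 0.999, -0.001], [0.999, 0.051, 0.0], [0.0, -0.001, -1.0]]
contact_force: [-0.4, -1.0, 0.7]
grip_width: 0.0429
finger_force: 0.0
```

Run:
```python
from h import *
print(get_state()["tcp_pos"])
t=grab("top");s=grab("scene");cv2.imwrite("pics/top3.png",t);cv2.imwrite("pics/scene3.png",s)
o=np.zeros((600,800,3),np.uint8);o[:300,:800]=crop(t,200,205,200,75,4);o[300:600,:400]=crop(t,160,215,100,75+0,4)[:300];o[300:600,400:800]=crop(s,260,215,133,100,3)[:300,:400] if 0 else cv2.resize(s[220:330,255:402],(400,300),interpolation=cv2.INTER_CUBIC)
cv2.imwrite("pics/c6.png",o)
```

```text
[0.35874814 0.03980647 0.24927996]
```

View pics/c6.png

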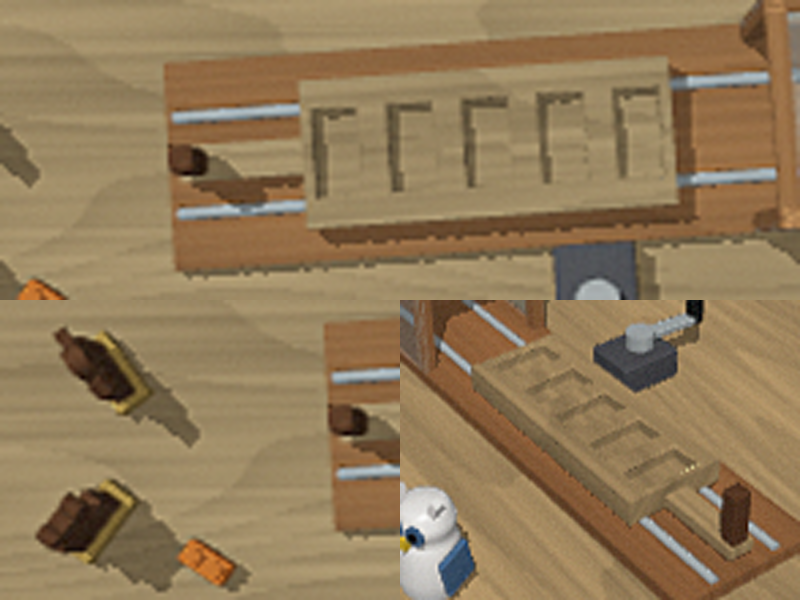

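The sled is fully out with its five empty slots visible, the deck corners at top (275,226), (367,220), (369,256) and (277,262). The clamp points at the robot and the toys are undisturbed.

Run:
```python
from h import *
np.set_printoptions(precision=4,suppress=True)
T=lambda x,y:(x/4+200-.4,y/4+205-.4)
S=lambda x,y:((x-400)/2.721+255-.3,(y-300)/2.727+220-.3)
C=[onz("top",T(*q),.038)[:2] for q in[(300,83),(668,58),(676,203),(308,228)]]
print(np.array(C),"mid",np.mean(C,0),[np.linalg.norm(C[i]-C[i-1]) for i in range(4)])
d=(C[0]+C[3]-C[1]-C[2]);d/=np.linalg.norm(d);print("dir",d)
sl={4:[(312,110),(358,106),(364,193),(318,197)],3:[(387,105),(432,102),(438,188),(393,192)],0:[(612,91),(656,87),(662,176),(621,180)]}
m=np.mean(C,0)
for k,q in sl.items():
    P=np.array([onz("top",T(*a),.038)[:2] for a in q]);c=P.mean(0);print("slot",k,c,"along",(c-m)@d,"across",(c-m)@np.array([d[1],-d[0]]),[np.linalg.norm(P[i]-P[i-1]) for i in range(4)])
Cs=[onz("scene",S(*q),.038)[:2] for q in[(473,372),(540,330),(718,462),(630,503)]]
print(np.array(Cs),np.mean(Cs,0),[np.linalg.norm(Cs[i]-Cs[i-1]) for i in range(4)])
print("handle",tri(S(737,487),T(188,158)))
print("height of deck corner",tri(S(718,462),T(308,228)),tri(S(473,372),T(668,58)))
h=np.array([.5705,.166]);print("mid from handle grip",h-.18*d)
```

```text
[[ 0.6185  0.0999]
 [ 0.6302 -0.1242]
 [ 0.5422 -0.1274]
 [ 0.5301  0.0955]] mid [ 0.5803 -0.014 ] [np.float64(0.08847672981471398), np.float64(0.2243844599316909), np.float64(0.08809852138490525), np.float64(0.22318801818326373)]
dir [-0.0532  0.9986]
slot 4 [0.5764 0.077 ] along 0.09107665945053166 across 0.0009512771749223526 [np.float64(0.053135198917864536), np.float64(0.028158467022169672), np.float64(0.0531083593695959), np.float64(0.028067598641241996)]
slot 3 [0.5786 0.0316] along 0.045658482531787156 across 0.0007611248029347575 [np.float64(0.053085611260981824), np.float64(0.02745813590576943), np.float64(0.05245125119524292), np.float64(0.027414032327542314)]
slot 0 [ 0.5846 -0.1051] along -0.09111412612760611 across -0.00048062426926184093 [np.float64(0.05428986631393495), np.float64(0.026754829946514645), np.float64(0.054119227488552066), np.float64(0.024864278174430453)]
[[ 0.6331 -0.1143]
 [ 0.5507 -0.1382]
 [ 0.5334  0.0997]
 [ 0.6184  0.1017]] [ 0.5839 -0.0128] [np.float64(0.21647345266145046), np.float64(0.08583907552596678), np.float64(0.23856090555540324), np.float64(0.08501362374116661)]
handle (array([0.5698, 0.1627, 0.0736]), np.float64(0.004121968850059248))
height of deck corner (array([0.5302, 0.096 , 0.0341]), np.float64(7.889291888234377e-05)) (array([ 0.6298, -0.1239,  0.0313]), np.float64(0.0028273553042866867))
mid from handle grip [ 0.5801 -0.0137]
```

```bash
cat > pick.py <<'E'
from plan import *
import sys
def pick(x,y,w):   # w: yaw of toy's long axis near 180
    c=cur(); z=-.003; o=.5; ww=w-90
    n=8 if np.hypot(x-c[0],y-c[1])<.4 else 10
    plan([(x,y,max(.14,c[2]) if c[2]>.2 else .14,ww,o,n)]); print("--down, squeeze, open")
    plan([(x,y,z,ww,o,6),(x,y,z,ww,o,2)]); plan([(x,y,z,ww,-1,4),(x,y,z,ww,o,4)]); print("--turn")
    plan([(x,y,z,ww+45,o,5)]); plan([(x,y,z,w,o,5)]); print("--grip")
    plan([(x,y,z,w,-1,4)])
E
python3 - <<'E'
from pick import *
c=cur(); plan([(.40,.15,.14,108.4,.5,5)])
pick(.430,.220,198.4)
E
```

```text
{"dr": [[0, 0, -0.069], [0, 0, -0.138], [0, 0, -0.207], [0, 0, -0.276], [0, 0, -0.345]], "linear": [[0.043, 0.018, 0.044], [0.086, 0.036, 0.088], [0.129, 0.055, 0.132], [0.172, 0.073, 0.176], [0.215, 0.091, 0.22]], "fingers": [0.5, 0.5, 0.5, 0.5, 0.5]}
{"dr": [[0, 0, 0.0], [0, 0, 0.0], [0, 0, 0.0], [0, 0, 0.0], [0, 0, 0.0], [0, 0, 0.0], [0, 0, 0.0], [0, 0, 0.0]], "linear": [[0.014, 0.013, -0.0], [0.028, 0.025, -0.0], [0.043, 0.038, -0.0], [0.057, 0.051, -0.0], [0.071, 0.063, -0.0], [0.086, 0.076, -0.0], [0.1, 0.089, -0.0], [0.114, 0.101, -0.0]], "fingers": [0.5, 0.5, 0.5, 0.5, 0.5, 0.5, 0.5, 0.5]}
--down, squeeze, open
{"dr": [[0, 0, 0.0], [0, 0, 0.0], [0, 0, 0.0], [0, 0, 0.0], [0, 0, 0.0], [0, 0, 0.0], [0, 0, 0.0], [0, 0, 0.0]], "linear": [[0.0, 0.0, 0.048], [0.0, 0.0, 0.095], [0.0, 0.0, 0.143], [0.0, 0.0, 0.191], [0.0, 0.0, 0.238], [0.0, 0.0, 0.286], [0.0, 0.0, 0.286], [0.0, 0.0, 0.286]], "fingers": [0.5, 0.5, 0.5, 0.5, 0.5, 0.5, 0.5, 0.5]}
{"dr": [[0, 0, 0.0], [0, 0, 0.0], [0, 0, 0.0], [0, 0, 0.0], [0, 0, 0.0], [0, 0, 0.0], [0, 0, 0.0], [0, 0, 0.0]], "linear": [[0.0, 0.0, 0.0], [0.0, 0.0, 0.0], [0.0, 0.0, 0.0], [0.0, 0.0, 0.0], [0.0, 0.0, 0.0], [0.0, 0.0, 0.0], [0.0, 0.0, 0.0], [0.0, 0.0, 0.0]], "fingers": [-1, -1, -1, -1, 0.5, 0.5, 0.5, 0.5]}
--turn
{"dr": [[0, 0, -0.2], [0, 0, -0.4], [0, 0, -0.6], [0, 0, -0.8], [0, 0, -1.0]], "linear": [[0.0, 0.0, 0.0], [0.0, 0.0, 0.0], [0.0, 0.0, 0.0], [0.0, 0.0, 0.0], [0.0, 0.0, 0.0]], "fingers": [0.5, 0.5, 0.5, 0.5, 0.5]}
{"dr": [[0, 0, -0.2], [0, 0, -0.4], [0, 0, -0.6], [0, 0, -0.8], [0, 0, -1.0]], "linear": [[-0.0, 0.0, 0.0], [-0.0, 0.0, 0.0], [-0.0, 0.0, 0.0], [-0.0, 0.0, 0.0], [-0.0, 0.0, 0.0]], "fingers": [0.5, 0.5, 0.5, 0.5, 0.5]}
--grip
{"dr": [[0, 0, 0.0], [0, 0, 0.0], [0, 0, 0.0], [0, 0, 0.0]], "linear": [[-0.0, 0.0, 0.0], [-0.0, 0.0, 0.0], [-0.0, 0.0, 0.0], [-0.0, 0.0, 0.0]], "fingers": [-1, -1, -1, -1]}
```

Emit:
{"fn": "servo_tool", "kwargs": {"dr": [[0,0,-0.069],[0,0,-0.138],[0,0,-0.207],[0,0,-0.276],[0,0,-0.345]], "linear": [[0.043,0.018,0.044],[0.086,0.036,0.088],[0.129,0.055,0.132],[0.172,0.073,0.176],[0.215,0.091,0.22]], "fingers": [0.5,0.5,0.5,0.5,0.5]}}

```text
time: 18.23
tcp_pos: [0.4001, 0.1509, 0.1377]
orientation: [[-0.318, 0.948, -0.001], [0.948, 0.318, 0.0], [0.0, -0.001, -1.0]]
contact_force: [0.2, -0.4, 0.0]
grip_width: 0.0639
finger_force: 0.0
```

Emit:
{"fn": "servo_tool", "kwargs": {"dr": [[0,0,0],[0,0,0],[0,0,0],[0,0,0],[0,0,0],[0,0,0],[0,0,0],[0,0,0]], "linear": [[0.014,0.013,0],[0.028,0.025,0],[0.043,0.038,0],[0.057,0.051,0],[0.071,0.063,0],[0.086,0.076,0],[0.1,0.089,0],[0.114,0.101,0]], "fingers": [0.5,0.5,0.5,0.5,0.5,0.5,0.5,0.5]}}

```text
time: 19.23
tcp_pos: [0.4302, 0.2202, 0.1395]
orientation: [[-0.316, 0.949, -0.0], [0.949, 0.316, -0.0], [-0.0, -0.0, -1.0]]
contact_force: [-0.4, -0.2, -1.4]
grip_width: 0.0638
finger_force: 0.0
```

Emit:
{"fn": "servo_tool", "kwargs": {"dr": [[0,0,0],[0,0,0],[0,0,0],[0,0,0],[0,0,0],[0,0,0],[0,0,0],[0,0,0]], "linear": [[0,0,0.048],[0,0,0.095],[0,0,0.143],[0,0,0.191],[0,0,0.238],[0,0,0.286],[0,0,0.286],[0,0,0.286]], "fingers": [0.5,0.5,0.5,0.5,0.5,0.5,0.5,0.5]}}

```text
time: 20.23
tcp_pos: [0.4305, 0.2199, -0.0028]
orientation: [[-0.316, 0.949, 0.001], [0.949, 0.316, 0.0], [-0.0, 0.001, -1.0]]
contact_force: [0.6, -0.1, 0.1]
grip_width: 0.0643
finger_force: 0.0
```

Emit:
{"fn": "servo_tool", "kwargs": {"dr": [[0,0,0],[0,0,0],[0,0,0],[0,0,0]], "linear": [[0,0,0],[0,0,0],[0,0,0],[0,0,0]], "fingers": [-1,-1,-1,-1]}}

```text
time: 20.72
tcp_pos: [0.4315, 0.2201, -0.0019]
orientation: [[-0.316, 0.949, 0.003], [0.949, 0.316, 0.001], [-0.0, 0.003, -1.0]]
contact_force: [1.3, 0.7, 5.2]
grip_width: 0.0389
finger_force: 60.7
```

Emit:
{"fn": "servo_tool", "kwargs": {"dr": [[0,0,0],[0,0,0],[0,0,0],[0,0,0]], "linear": [[0,0,0],[0,0,0],[0,0,0],[0,0,0]], "fingers": [-1,0.5,0.5,0.5]}}

```text
time: 21.22
tcp_pos: [0.4298, 0.2196, -0.0035]
orientation: [[-0.316, 0.949, -0.0], [0.949, 0.316, -0.0], [-0.0, -0.0, -1.0]]
contact_force: [-0.5, 0.2, -0.3]
grip_width: 0.064
finger_force: 0.0
```

Emit:
{"fn": "servo_tool", "kwargs": {"dr": [[0,0,-0.2],[0,0,-0.4],[0,0,-0.6],[0,0,-0.8],[0,0,-1]], "linear": [[0,0,0],[0,0,0],[0,0,0],[0,0,0],[0,0,0]], "fingers": [0.5,0.5,0.5,0.5,0.5]}}

```text
time: 21.85
tcp_pos: [0.4298, 0.2196, -0.0036]
orientation: [[-0.897, 0.443, -0.0], [0.443, 0.897, -0.0], [0.0, -0.0, -1.0]]
contact_force: [0.5, 0.0, -0.9]
grip_width: 0.0645
finger_force: 0.0
```

Emit:
{"fn": "servo_tool", "kwargs": {"dr": [[0,0,-0.2],[0,0,-0.4],[0,0,-0.6],[0,0,-0.8],[0,0,-1]], "linear": [[0,0,0],[0,0,0],[0,0,0],[0,0,0],[0,0,0]], "fingers": [0.5,0.5,0.5,0.5,0.5]}}

```text
time: 22.48
tcp_pos: [0.4298, 0.2196, -0.0036]
orientation: [[-0.947, -0.321, -0.0], [-0.321, 0.947, -0.0], [0.001, -0.0, -1.0]]
contact_force: [-1.0, 0.4, 0.1]
grip_width: 0.064
finger_force: 0.0
```

Emit:
{"fn": "servo_tool", "kwargs": {"dr": [[0,0,0],[0,0,0],[0,0,0],[0,0,0],[0,0,0]], "linear": [[0,0,0],[0,0,0],[0,0,0],[0,0,0],[0,0,0]], "fingers": [-1,-1,-1,-1,-1]}}

```text
time: 23.1
tcp_pos: [0.4299, 0.2196, -0.0035]
orientation: [[-0.949, -0.316, -0.0], [-0.316, 0.949, -0.0], [0.0, -0.0, -1.0]]
contact_force: [-0.9, -0.2, 0.6]
grip_width: 0.0129
finger_force: 60.4
```

```bash
cat > place.py <<'E'
from plan import *
d=np.array([-.0525,.9986]); M=np.array([.5803,-.0139])
def place(k,dx=0,dy=0):   # dx,dy offsets in stand axes, m
    s=M+.046*(k-2)*d+dx*np.array([d[1],-d[0]])+dy*d
    c=cur(); n=max(8,int(np.ceil(np.hypot(s[0]-c[0],s[1]-c[1])/.03)))
    plan([(c[0],c[1],.10,c[3],-1,5),(*s,.10,183,-1,n)]); print('--lower')
    plan([(*s,.045,183,-1,4),(*s,.022,183,-1,4)]); print(s)
E
python3 -c "
from place import *
c=cur();c[3]=198.4;json.dump(c,open(F,'w'));print(c)
place(1,dx=-.0015)"
```

```text
[0.42991162269023453, 0.21988945686732764, -0.002999999999999975, 198.4]
{"dr": [[0, 0, -0.0], [0, 0, -0.0], [0, 0, -0.0], [0, 0, -0.0], [0, 0, -0.0], [0, 0, 0.031], [0, 0, 0.062], [0, 0, 0.093]], "linear": [[-0.0, 0.0, -0.041], [-0.0, 0.0, -0.082], [-0.0, 0.0, -0.124], [-0.0, 0.0, -0.165], [-0.0, 0.0, -0.206], [-0.01, -0.057, -0.206], [-0.02, -0.114, -0.206], [-0.03, -0.171, -0.206]], "fingers": [-1, -1, -1, -1, -1, -1, -1, -1]}
{"dr": [[0, 0, 0.031], [0, 0, 0.063], [0, 0, 0.094], [0, 0, 0.125], [0, 0, 0.156], [0, 0, 0.187], [0, 0, 0.218], [0, 0, 0.249]], "linear": [[-0.014, -0.056, -0.0], [-0.028, -0.112, -0.0], [-0.043, -0.168, 0.0], [-0.057, -0.224, 0.0], [-0.071, -0.28, 0.0], [-0.085, -0.336, 0.0], [-0.099, -0.392, 0.0], [-0.114, -0.448, 0.0]], "fingers": [-1, -1, -1, -1, -1, -1, -1, -1]}
--lower
{"dr": [[0, 0, 0.0], [0, 0, 0.0], [0, 0, 0.0], [0, 0, 0.0], [0, 0, 0.0], [0, 0, 0.0], [0, 0, 0.0], [0, 0, 0.0]], "linear": [[0.0, -0.0, 0.028], [0.0, -0.0, 0.055], [0.0, -0.0, 0.082], [0.0, -0.0, 0.11], [0.0, -0.0, 0.122], [0.0, -0.0, 0.133], [0.0, -0.0, 0.144], [0.0, -0.0, 0.156]], "fingers": [-1, -1, -1, -1, -1, -1, -1, -1]}
[ 0.5812171  -0.05991435]
```

Emit:
{"fn": "servo_tool", "kwargs": {"dr": [[0,0,0],[0,0,0],[0,0,0],[0,0,0],[0,0,0],[0,0,0.031],[0,0,0.062],[0,0,0.093]], "linear": [[0,0,-0.041],[0,0,-0.082],[0,0,-0.124],[0,0,-0.165],[0,0,-0.206],[-0.01,-0.057,-0.206],[-0.02,-0.114,-0.206],[-0.03,-0.171,-0.206]], "fingers": [-1,-1,-1,-1,-1,-1,-1,-1]}}

```text
time: 24.1
tcp_pos: [0.4712, 0.1426, 0.0993]
orientation: [[-0.969, -0.245, -0.0], [-0.245, 0.969, 0.0], [0.0, 0.0, -1.0]]
contact_force: [0.3, 0.6, -1.9]
grip_width: 0.0128
finger_force: 60.2
```

Emit:
{"fn": "servo_tool", "kwargs": {"dr": [[0,0,0.031],[0,0,0.063],[0,0,0.094],[0,0,0.125],[0,0,0.156],[0,0,0.187],[0,0,0.218],[0,0,0.249]], "linear": [[-0.014,-0.056,0],[-0.028,-0.112,0],[-0.043,-0.168,0],[-0.057,-0.224,0],[-0.071,-0.28,0],[-0.085,-0.336,0],[-0.099,-0.392,0],[-0.114,-0.448,0]], "fingers": [-1,-1,-1,-1,-1,-1,-1,-1]}}

```text
time: 25.1
tcp_pos: [0.5815, -0.0606, 0.099]
orientation: [[-0.999, -0.052, -0.001], [-0.052, 0.999, 0.0], [0.001, 0.0, -1.0]]
contact_force: [0.1, -0.3, -1.6]
grip_width: 0.0128
finger_force: 60.2
```

Emit:
{"fn": "servo_tool", "kwargs": {"dr": [[0,0,0],[0,0,0],[0,0,0],[0,0,0],[0,0,0]], "linear": [[0,0,0.028],[0,0,0.055],[0,0,0.082],[0,0,0.11],[0,0,0.11]], "fingers": [-1,-1,-1,-1,-1]}}

```text
time: 25.72
tcp_pos: [0.5801, -0.059, 0.0429]
orientation: [[-0.999, -0.054, -0.003], [-0.054, 0.999, 0.001], [0.003, 0.001, -1.0]]
contact_force: [-0.8, 0.2, -1.1]
grip_width: 0.0129
finger_force: 60.1
```

Run:
```python
from h import *
s=get_state();print(s["tcp_pos"],s["grip_width"],s["contact_force"])
t=grab("top");s=grab("scene");cv2.imwrite("pics/top4.png",t);cv2.imwrite("pics/scene4.png",s)
o=np.zeros((400,800,3),np.uint8);o[:400,:400]=crop(t,270,190,100,100,4);o[:400,400:]=crop(s,260,185,100,100,4)
cv2.imwrite("pics/c7.png",o)
```

```text
[ 0.58009057 -0.05903964  0.04294679] 0.012876221938638558 [-0.81628094  0.20665234 -1.14401739]
```

View pics/c7.png

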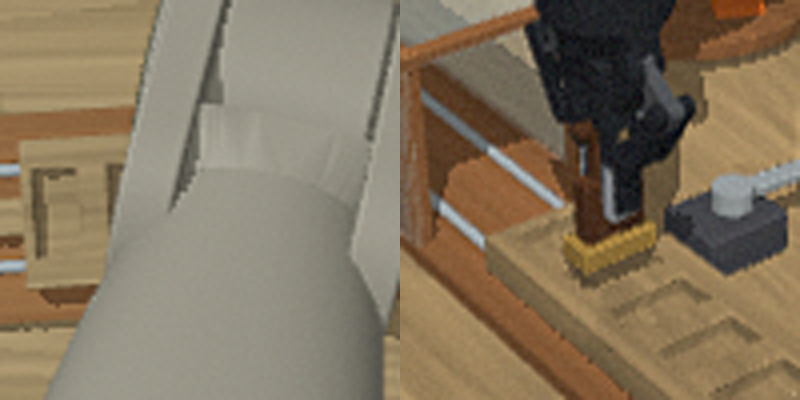

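The foot is level over slot 1, its lower edge from scene (304,255) to (324,246). Lowering slowly.

Emit:
{"fn": "servo_tool", "kwargs": {"dr": [[0,0,0],[0,0,0],[0,0,0],[0,0,0]], "linear": [[0,0,0.006],[0,0,0.012],[0,0,0.018],[0,0,0.022]], "fingers": [-1,-1,-1,-1]}}

```text
time: 26.32
tcp_pos: [0.5815, -0.0599, 0.0334]
orientation: [[-0.999, -0.053, -0.0], [-0.053, 0.999, -0.0], [0.0, -0.0, -1.0]]
contact_force: [-0.4, 0.2, -1.5]
grip_width: 0.0132
finger_force: 60.1
```

Emit:
{"fn": "servo_tool", "kwargs": {"dr": [[0,0,0],[0,0,0],[0,0,0],[0,0,0]], "linear": [[0,0,0.006],[0,0,0.012],[0,0,0.018],[0,0,0.024]], "fingers": [-1,-1,-1,-1]}}

```text
time: 26.82
tcp_pos: [0.5816, -0.0598, 0.0224]
orientation: [[-0.999, -0.053, 0.0], [-0.053, 0.999, -0.0], [-0.0, -0.0, -1.0]]
contact_force: [-6.1, 1.7, 20.5]
grip_width: 0.0127
finger_force: 63.3
```

```bash
cat >> h.py <<'E'
def brass():
    for n,(x,y,w,h) in(("top",(130,190,150,160)),("scene",(390,255,140,150))):
        hsv=cv2.cvtColor(grab(n),cv2.COLOR_BGR2HSV)
        m=cv2.inRange(hsv[y:y+h,x:x+w],(18,140,90),(28,255,255))
        k,l,st,c=cv2.connectedComponentsWithStats(m)
        for i in range(1,k):
            if st[i,4]>15: print(n,st[i,2:],np.round(c[i]+[x,y],1))
E
python3 - <<'E'
from h import brass
from pick import *
c=cur(); print(c)
c[2]=.022
json.dump(c,open(F,"w"))
plan([(c[0],c[1],.022,c[3],-.1,3),(c[0],c[1],.125,c[3],-.1,5)])
brass()
E
```

```text
[0.5813931817565674, -0.05964908480538125, 0.02200000000000002, 183.01]
{"dr": [[0, 0, -0.0], [0, 0, -0.0], [0, 0, -0.0], [0, 0, -0.0], [0, 0, -0.0], [0, 0, -0.0], [0, 0, -0.0], [0, 0, -0.0]], "linear": [[-0.0, 0.0, -0.0], [-0.0, 0.0, -0.0], [-0.0, 0.0, -0.0], [-0.0, 0.0, -0.041], [-0.0, 0.0, -0.082], [-0.0, 0.0, -0.124], [-0.0, 0.0, -0.165], [-0.0, 0.0, -0.206]], "fingers": [-0.1, -0.1, -0.1, -0.1, -0.1, -0.1, -0.1, -0.1]}
top [13 21 61] [190.5 233.3]
top [16 21 66] [186.6 269.7]
top [ 9 20 70] [187.8 306. ]
scene [ 27  16 199] [489.4 334.5]
scene [ 29  15 236] [457.8 356.5]
scene [ 19  26 188] [416.1 377.3]
```

```bash
cat > pick.py <<'E'
from plan import *
def pick(x,y,w,s,n=16):   # w: yaw of toy's long axis near 180, s: +-1 side of the first squeeze
    z=-.003; o=.5; ww=w+90*s
    plan([(x,y,.14,ww,o,n)]); print("--down, squeeze")
    plan([(x,y,z,ww,o,6),(x,y,z,ww,o,2)]); plan([(x,y,z,ww,-1,6)]); print("--turn/grip"); plan([(x,y,z,ww,o,3)])
    plan([(x,y,z,ww-45*s,o,5)]); plan([(x,y,z,w,o,5)])
    plan([(x,y,z,w,-1,5)])
E
python3 -c "
from pick import *
pick(.4165,.3235,180,1)"
```

```text
{"dr": [[0, 0, -0.121], [0, 0, -0.242], [0, 0, -0.362], [0, 0, -0.483], [0, 0, -0.604], [0, 0, -0.725], [0, 0, -0.846], [0, 0, -0.967]], "linear": [[0.018, 0.049, -0.002], [0.036, 0.098, -0.004], [0.054, 0.147, -0.006], [0.072, 0.196, -0.008], [0.09, 0.244, -0.009], [0.108, 0.294, -0.011], [0.126, 0.342, -0.013], [0.144, 0.391, -0.015]], "fingers": [0.5, 0.5, 0.5, 0.5, 0.5, 0.5, 0.5, 0.5]}
{"dr": [[0, 0, -0.12], [0, 0, -0.241], [0, 0, -0.362], [0, 0, -0.483], [0, 0, -0.604], [0, 0, -0.724], [0, 0, -0.845], [0, 0, -0.966]], "linear": [[-0.02, 0.048, -0.002], [-0.041, 0.096, -0.004], [-0.062, 0.144, -0.006], [-0.082, 0.192, -0.008], [-0.103, 0.24, -0.009], [-0.123, 0.288, -0.011], [-0.144, 0.336, -0.013], [-0.164, 0.384, -0.015]], "fingers": [0.5, 0.5, 0.5, 0.5, 0.5, 0.5, 0.5, 0.5]}
--down, squeeze
{"dr": [[0, 0, -0.0], [0, 0, -0.0], [0, 0, -0.0], [0, 0, -0.0], [0, 0, -0.0], [0, 0, -0.0], [0, 0, -0.0], [0, 0, -0.0]], "linear": [[-0.0, -0.0, 0.048], [-0.0, -0.0, 0.095], [-0.0, -0.0, 0.143], [-0.0, -0.0, 0.191], [-0.0, -0.0, 0.238], [-0.0, -0.0, 0.286], [-0.0, -0.0, 0.286], [-0.0, -0.0, 
[... 429 characters left out ...]
 [-0.0, -0.0, 0.0]], "fingers": [0.5, 0.5, 0.5]}
{"dr": [[0, 0, 0.2], [0, 0, 0.4], [0, 0, 0.6], [0, 0, 0.8], [0, 0, 1.0]], "linear": [[-0.0, -0.0, 0.0], [-0.0, -0.0, 0.0], [-0.0, -0.0, 0.0], [-0.0, -0.0, 0.0], [-0.0, -0.0, 0.0]], "fingers": [0.5, 0.5, 0.5, 0.5, 0.5]}
{"dr": [[0, 0, 0.2], [0, 0, 0.4], [0, 0, 0.6], [0, 0, 0.8], [0, 0, 1.0]], "linear": [[-0.0, -0.0, 0.0], [-0.0, -0.0, 0.0], [-0.0, -0.0, 0.0], [-0.0, -0.0, 0.0], [-0.0, -0.0, 0.0]], "fingers": [0.5, 0.5, 0.5, 0.5, 0.5]}
{"dr": [[0, 0, -0.0], [0, 0, -0.0], [0, 0, -0.0], [0, 0, -0.0], [0, 0, -0.0]], "linear": [[-0.0, 0.0, 0.0], [-0.0, 0.0, 0.0], [-0.0, 0.0, 0.0], [-0.0, 0.0, 0.0], [-0.0, 0.0, 0.0]], "fingers": [-1, -1, -1, -1, -1]}
```

Emit:
{"fn": "servo_tool", "kwargs": {"dr": [[0,0,0],[0,0,0],[0,0,0],[0,0,0],[0,0,0],[0,0,0],[0,0,0],[0,0,0]], "linear": [[0,0,0],[0,0,0],[0,0,0],[0,0,-0.041],[0,0,-0.082],[0,0,-0.124],[0,0,-0.165],[0,0,-0.206]], "fingers": [-0.1,-0.1,-0.1,-0.1,-0.1,-0.1,-0.1,-0.1]}}

```text
time: 27.92
tcp_pos: [0.5815, -0.0598, 0.1251]
orientation: [[-0.999, -0.053, -0.0], [-0.053, 0.999, -0.0], [0.0, -0.0, -1.0]]
contact_force: [-0.5, 0.2, -0.1]
grip_width: 0.0387
finger_force: 0.0
```

Emit:
{"fn": "servo_tool", "kwargs": {"dr": [[0,0,-0.121],[0,0,-0.242],[0,0,-0.362],[0,0,-0.483],[0,0,-0.604],[0,0,-0.725],[0,0,-0.846],[0,0,-0.967]], "linear": [[0.018,0.049,-0.002],[0.036,0.098,-0.004],[0.054,0.147,-0.006],[0.072,0.196,-0.008],[0.09,0.244,-0.009],[0.108,0.294,-0.011],[0.126,0.342,-0.013],[0.144,0.391,-0.015]], "fingers": [0.5,0.5,0.5,0.5,0.5,0.5,0.5,0.5]}}

```text
time: 28.92
tcp_pos: [0.499, 0.1323, 0.132]
orientation: [[-0.686, -0.728, 0.0], [-0.728, 0.686, -0.0], [0.0, -0.0, -1.0]]
contact_force: [-0.9, -0.6, -0.0]
grip_width: 0.064
finger_force: 0.0
```

Emit:
{"fn": "servo_tool", "kwargs": {"dr": [[0,0,-0.12],[0,0,-0.241],[0,0,-0.362],[0,0,-0.483],[0,0,-0.604],[0,0,-0.724],[0,0,-0.845],[0,0,-0.966]], "linear": [[-0.02,0.048,-0.002],[-0.041,0.096,-0.004],[-0.062,0.144,-0.006],[-0.082,0.192,-0.008],[-0.103,0.24,-0.009],[-0.123,0.288,-0.011],[-0.144,0.336,-0.013],[-0.164,0.384,-0.015]], "fingers": [0.5,0.5,0.5,0.5,0.5,0.5,0.5,0.5]}}

```text
time: 29.92
tcp_pos: [0.416, 0.324, 0.1395]
orientation: [[0.003, -1.0, 0.0], [-1.0, -0.003, -0.0], [0.0, -0.0, -1.0]]
contact_force: [-0.2, 0.2, 0.7]
grip_width: 0.0642
finger_force: 0.0
```

Emit:
{"fn": "servo_tool", "kwargs": {"dr": [[0,0,0],[0,0,0],[0,0,0],[0,0,0],[0,0,0],[0,0,0],[0,0,0],[0,0,0]], "linear": [[0,0,0.048],[0,0,0.095],[0,0,0.143],[0,0,0.191],[0,0,0.238],[0,0,0.286],[0,0,0.286],[0,0,0.286]], "fingers": [0.5,0.5,0.5,0.5,0.5,0.5,0.5,0.5]}}

```text
time: 30.92
tcp_pos: [0.4168, 0.3234, -0.0028]
orientation: [[0.0, -1.0, 0.001], [-1.0, -0.0, 0.0], [-0.0, -0.001, -1.0]]
contact_force: [0.2, 0.0, 0.4]
grip_width: 0.0642
finger_force: 0.0
```

Emit:
{"fn": "servo_tool", "kwargs": {"dr": [[0,0,0],[0,0,0],[0,0,0],[0,0,0],[0,0,0],[0,0,0]], "linear": [[0,0,0],[0,0,0],[0,0,0],[0,0,0],[0,0,0],[0,0,0]], "fingers": [-1,-1,-1,-1,-1,-1]}}

```text
time: 31.68
tcp_pos: [0.4176, 0.3238, -0.002]
orientation: [[0.0, -1.0, 0.003], [-1.0, -0.0, 0.001], [-0.001, -0.003, -1.0]]
contact_force: [-0.5, -0.6, 6.7]
grip_width: 0.0388
finger_force: 60.7
```

Emit:
{"fn": "servo_tool", "kwargs": {"dr": [[0,0,0],[0,0,0],[0,0,0]], "linear": [[0,0,0],[0,0,0],[0,0,0]], "fingers": [0.5,0.5,0.5]}}

```text
time: 32.05
tcp_pos: [0.4161, 0.323, -0.0036]
orientation: [[0.0, -1.0, -0.0], [-1.0, -0.0, -0.0], [0.0, 0.0, -1.0]]
contact_force: [-0.3, -0.2, 0.1]
grip_width: 0.0644
finger_force: 0.0
```

Emit:
{"fn": "servo_tool", "kwargs": {"dr": [[0,0,0.2],[0,0,0.4],[0,0,0.6],[0,0,0.8],[0,0,1]], "linear": [[0,0,0],[0,0,0],[0,0,0],[0,0,0],[0,0,0]], "fingers": [0.5,0.5,0.5,0.5,0.5]}}

```text
time: 32.67
tcp_pos: [0.4162, 0.3231, -0.0037]
orientation: [[-0.711, -0.704, -0.0], [-0.704, 0.711, -0.0], [0.0, 0.0, -1.0]]
contact_force: [-0.0, -0.3, 0.2]
grip_width: 0.0639
finger_force: 0.0
```

Emit:
{"fn": "servo_tool", "kwargs": {"dr": [[0,0,0.2],[0,0,0.4],[0,0,0.6],[0,0,0.8],[0,0,1]], "linear": [[0,0,0],[0,0,0],[0,0,0],[0,0,0],[0,0,0]], "fingers": [0.5,0.5,0.5,0.5,0.5]}}

```text
time: 33.3
tcp_pos: [0.4162, 0.323, -0.0037]
orientation: [[-1.0, 0.005, -0.0], [0.005, 1.0, -0.0], [0.0, -0.0, -1.0]]
contact_force: [0.6, 0.8, 0.4]
grip_width: 0.0639
finger_force: 0.0
```

Emit:
{"fn": "servo_tool", "kwargs": {"dr": [[0,0,0],[0,0,0],[0,0,0],[0,0,0],[0,0,0]], "linear": [[0,0,0],[0,0,0],[0,0,0],[0,0,0],[0,0,0]], "fingers": [-1,-1,-1,-1,-1]}}

```text
time: 33.92
tcp_pos: [0.4161, 0.323, -0.0037]
orientation: [[-1.0, -0.001, -0.0], [-0.001, 1.0, -0.0], [0.0, -0.0, -1.0]]
contact_force: [-0.3, 1.1, -1.6]
grip_width: 0.0128
finger_force: 61.3
```

```bash
python3 -c "
from place import *
place(2,dx=-.001)"
```

```text
{"dr": [[0, 0, -0.0], [0, 0, -0.0], [0, 0, -0.0], [0, 0, -0.0], [0, 0, -0.0], [0, 0, -0.005], [0, 0, -0.01], [0, 0, -0.015]], "linear": [[0.0, 0.0, -0.041], [0.0, 0.0, -0.082], [0.0, 0.0, -0.124], [0.0, 0.0, -0.165], [0.0, 0.0, -0.206], [-0.025, -0.052, -0.206], [-0.05, -0.104, -0.206], [-0.075, -0.156, -0.206]], "fingers": [-1, -1, -1, -1, -1, -1, -1, -1]}
{"dr": [[0, 0, -0.006], [0, 0, -0.011], [0, 0, -0.016], [0, 0, -0.021], [0, 0, -0.026], [0, 0, -0.031], [0, 0, -0.036], [0, 0, -0.042]], "linear": [[-0.025, -0.052, -0.0], [-0.049, -0.104, -0.0], [-0.074, -0.156, -0.0], [-0.098, -0.208, 0.0], [-0.123, -0.261, 0.0], [-0.147, -0.313, 0.0], [-0.172, -0.365, 0.0], [-0.196, -0.417, 0.0]], "fingers": [-1, -1, -1, -1, -1, -1, -1, -1]}
{"dr": [[0, 0, -0.005], [0, 0, -0.01]], "linear": [[-0.023, -0.053, 0.0], [-0.045, -0.106, 0.0]], "fingers": [-1, -1]}
--lower
{"dr": [[0, 0, 0.0], [0, 0, 0.0], [0, 0, 0.0], [0, 0, 0.0], [0, 0, 0.0], [0, 0, 0.0], [0, 0, 0.0], [0, 0, 0.0]], "linear": [[-0.0, -0.0, 0.028], [-0.0, -0.0, 0.055], [-0.0, -0.0, 0.082], [-0.0, -0.0, 0.11], [-0.0, -0.0, 0.122], [-0.0, -0.0, 0.133], [-0.0, -0.0, 0.144], [-0.0, -0.0, 0.156]], "fingers": [-1, -1, -1, -1, -1, -1, -1, -1]}
[ 0.5793014 -0.0139525]
```

Emit:
{"fn": "servo_tool", "kwargs": {"dr": [[0,0,0],[0,0,0],[0,0,0],[0,0,0],[0,0,0],[0,0,-0.005],[0,0,-0.01],[0,0,-0.015]], "linear": [[0,0,-0.041],[0,0,-0.082],[0,0,-0.124],[0,0,-0.165],[0,0,-0.206],[-0.025,-0.052,-0.206],[-0.05,-0.104,-0.206],[-0.075,-0.156,-0.206]], "fingers": [-1,-1,-1,-1,-1,-1,-1,-1]}}

```text
time: 34.92
tcp_pos: [0.454, 0.2444, 0.0995]
orientation: [[-1.0, -0.013, -0.0], [-0.013, 1.0, -0.0], [0.0, -0.0, -1.0]]
contact_force: [-0.1, -0.1, -1.2]
grip_width: 0.0129
finger_force: 61.4
```

Emit:
{"fn": "servo_tool", "kwargs": {"dr": [[0,0,-0.006],[0,0,-0.011],[0,0,-0.016],[0,0,-0.021],[0,0,-0.026],[0,0,-0.031],[0,0,-0.036],[0,0,-0.042]], "linear": [[-0.025,-0.052,0],[-0.049,-0.104,0],[-0.074,-0.156,0],[-0.098,-0.208,0],[-0.123,-0.261,0],[-0.147,-0.313,0],[-0.172,-0.365,0],[-0.196,-0.417,0]], "fingers": [-1,-1,-1,-1,-1,-1,-1,-1]}}

```text
time: 35.92
tcp_pos: [0.5545, 0.037, 0.0994]
orientation: [[-0.999, -0.045, -0.0], [-0.045, 0.999, -0.0], [0.0, -0.0, -1.0]]
contact_force: [-0.1, 0.5, -1.9]
grip_width: 0.0127
finger_force: 61.4
```

Emit:
{"fn": "servo_tool", "kwargs": {"dr": [[0,0,-0.005],[0,0,-0.01],[0,0,-0.01]], "linear": [[-0.023,-0.053,0],[-0.045,-0.106,0],[-0.045,-0.106,0]], "fingers": [-1,-1,-1]}}

```text
time: 36.3
tcp_pos: [0.58, -0.0159, 0.0993]
orientation: [[-0.999, -0.05, 0.0], [-0.05, 0.999, -0.0], [-0.0, -0.0, -1.0]]
contact_force: [0.0, -0.6, -2.1]
grip_width: 0.0131
finger_force: 61.4
```

Emit:
{"fn": "servo_tool", "kwargs": {"dr": [[0,0,0],[0,0,0],[0,0,0],[0,0,0],[0,0,0]], "linear": [[0,0,0.028],[0,0,0.055],[0,0,0.082],[0,0,0.11],[0,0,0.11]], "fingers": [-1,-1,-1,-1,-1]}}

```text
time: 36.92
tcp_pos: [0.5778, -0.0136, 0.0428]
orientation: [[-0.999, -0.053, -0.003], [-0.053, 0.999, 0.0], [0.003, 0.001, -1.0]]
contact_force: [-0.2, 0.2, -1.4]
grip_width: 0.0125
finger_force: 61.4
```

Emit:
{"fn": "servo_tool", "kwargs": {"dr": [[0,0,0],[0,0,0],[0,0,0],[0,0,0],[0,0,0]], "linear": [[0,0,0.008],[0,0,0.016],[0,0,0.024],[0,0,0.024],[0,0,0.024]], "fingers": [-1,-1,-1,-1,-1]}}

```text
time: 37.55
tcp_pos: [0.5793, -0.0141, 0.0327]
orientation: [[-0.999, -0.053, 0.0], [-0.053, 0.999, -0.0], [-0.0, -0.0, -1.0]]
contact_force: [-0.1, 0.3, -1.5]
grip_width: 0.0129
finger_force: 61.4
```

Emit:
{"fn": "servo_tool", "kwargs": {"dr": [[0,0,0],[0,0,0],[0,0,0],[0,0,0],[0,0,0]], "linear": [[0,0,0.006],[0,0,0.012],[0,0,0.018],[0,0,0.022],[0,0,0.022]], "fingers": [-1,-1,-1,-1,-1]}}

```text
time: 38.17
tcp_pos: [0.5791, -0.0141, 0.0222]
orientation: [[-0.999, -0.053, 0.0], [-0.053, 0.999, -0.0], [-0.0, -0.0, -1.0]]
contact_force: [-1.7, 0.2, 4.6]
grip_width: 0.0129
finger_force: 62.2
```

Run:
```python
from h import brass
from pick import *
c=cur(); print(c)
brass()
```

```text
[0.5790857380464121, -0.013876109171484192, 0.02200000000000002, 183.01]
top [13 21 64] [190.5 233.4]
top [15 20 63] [186.7 269.6]
scene [ 29  15 235] [457.7 356.6]
scene [ 19  26 189] [416.2 377.4]
```

Run:
```python
from pick import *
c=cur()
plan([(c[0],c[1],.022,c[3],-.1,3),(c[0],c[1],.125,c[3],-.1,5)])
pick(.5137,.3329,145.2,1,n=14)
```

```text
{"dr": [[0, 0, -0.0], [0, 0, -0.0], [0, 0, -0.0], [0, 0, -0.0], [0, 0, -0.0], [0, 0, -0.0], [0, 0, -0.0], [0, 0, -0.0]], "linear": [[-0.0, 0.0, 0.0], [-0.0, 0.0, 0.0], [-0.0, 0.0, 0.0], [-0.0, 0.0, -0.041], [-0.0, 0.0, -0.082], [-0.0, 0.0, -0.124], [-0.0, 0.0, -0.165], [-0.0, 0.0, -0.206]], "fingers": [-0.1, -0.1, -0.1, -0.1, -0.1, -0.1, -0.1, -0.1]}
{"dr": [[0, 0, -0.083], [0, 0, -0.166], [0, 0, -0.248], [0, 0, -0.331], [0, 0, -0.414], [0, 0, -0.497], [0, 0, -0.58], [0, 0, -0.663]], "linear": [[0.007, 0.05, -0.002], [0.014, 0.1, -0.004], [0.02, 0.15, -0.006], [0.027, 0.2, -0.009], [0.034, 0.25, -0.011], [0.04, 0.3, -0.013], [0.047, 0.35, -0.015], [0.054, 0.4, -0.017]], "fingers": [0.5, 0.5, 0.5, 0.5, 0.5, 0.5, 0.5, 0.5]}
{"dr": [[0, 0, -0.083], [0, 0, -0.165], [0, 0, -0.248], [0, 0, -0.331], [0, 0, -0.414], [0, 0, -0.497]], "linear": [[-0.019, 0.046, -0.002], [-0.038, 0.093, -0.004], [-0.057, 0.14, -0.007], [-0.076, 0.186, -0.009], [-0.095, 0.233, -0.011], [-0.114, 0.28, -0.013]], "fingers": [0.5, 0.5, 0.5, 0.5, 0.5, 0.5]}
--down, squeeze
{"dr": [[0, 0, 0.0], [0, 0, 0.0], [0, 0, 0.0
[... 655 characters left out ...]
0.0], [-0.0, -0.0, 0.0]], "fingers": [0.5, 0.5, 0.5]}
{"dr": [[0, 0, 0.2], [0, 0, 0.4], [0, 0, 0.6], [0, 0, 0.8], [0, 0, 1.0]], "linear": [[-0.0, -0.0, 0.0], [-0.0, -0.0, 0.0], [-0.0, -0.0, 0.0], [-0.0, -0.0, 0.0], [-0.0, -0.0, 0.0]], "fingers": [0.5, 0.5, 0.5, 0.5, 0.5]}
{"dr": [[0, 0, 0.2], [0, 0, 0.4], [0, 0, 0.6], [0, 0, 0.8], [0, 0, 1.0]], "linear": [[-0.0, -0.0, 0.0], [-0.0, -0.0, 0.0], [-0.0, -0.0, 0.0], [-0.0, -0.0, 0.0], [-0.0, -0.0, 0.0]], "fingers": [0.5, 0.5, 0.5, 0.5, 0.5]}
{"dr": [[0, 0, 0.0], [0, 0, 0.0], [0, 0, 0.0], [0, 0, 0.0], [0, 0, 0.0]], "linear": [[-0.0, 0.0, 0.0], [-0.0, 0.0, 0.0], [-0.0, 0.0, 0.0], [-0.0, 0.0, 0.0], [-0.0, 0.0, 0.0]], "fingers": [-1, -1, -1, -1, -1]}
```

Emit:
{"fn": "servo_tool", "kwargs": {"dr": [[0,0,0],[0,0,0],[0,0,0],[0,0,0],[0,0,0],[0,0,0],[0,0,0],[0,0,0]], "linear": [[0,0,0],[0,0,0],[0,0,0],[0,0,-0.041],[0,0,-0.082],[0,0,-0.124],[0,0,-0.165],[0,0,-0.206]], "fingers": [-0.1,-0.1,-0.1,-0.1,-0.1,-0.1,-0.1,-0.1]}}

```text
time: 39.28
tcp_pos: [0.5792, -0.0141, 0.1251]
orientation: [[-0.999, -0.053, -0.0], [-0.053, 0.999, -0.0], [0.0, -0.0, -1.0]]
contact_force: [-0.1, -0.3, 0.3]
grip_width: 0.0386
finger_force: 0.0
```

Emit:
{"fn": "servo_tool", "kwargs": {"dr": [[0,0,-0.083],[0,0,-0.166],[0,0,-0.248],[0,0,-0.331],[0,0,-0.414],[0,0,-0.497],[0,0,-0.58],[0,0,-0.663]], "linear": [[0.007,0.05,-0.002],[0.014,0.1,-0.004],[0.02,0.15,-0.006],[0.027,0.2,-0.009],[0.034,0.25,-0.011],[0.04,0.3,-0.013],[0.047,0.35,-0.015],[0.054,0.4,-0.017]], "fingers": [0.5,0.5,0.5,0.5,0.5,0.5,0.5,0.5]}}

```text
time: 40.28
tcp_pos: [0.5415, 0.1849, 0.133]
orientation: [[-0.839, -0.544, 0.0], [-0.544, 0.839, -0.0], [0.0, -0.0, -1.0]]
contact_force: [1.4, 0.2, -0.5]
grip_width: 0.0641
finger_force: 0.0
```

Emit:
{"fn": "servo_tool", "kwargs": {"dr": [[0,0,-0.083],[0,0,-0.165],[0,0,-0.248],[0,0,-0.331],[0,0,-0.414],[0,0,-0.497],[0,0,-0.497]], "linear": [[-0.019,0.046,-0.002],[-0.038,0.093,-0.004],[-0.057,0.14,-0.007],[-0.076,0.186,-0.009],[-0.095,0.233,-0.011],[-0.114,0.28,-0.013],[-0.114,0.28,-0.013]], "fingers": [0.5,0.5,0.5,0.5,0.5,0.5,0.5]}}

```text
time: 41.15
tcp_pos: [0.5132, 0.3341, 0.1393]
orientation: [[-0.568, -0.823, 0.0], [-0.823, 0.568, -0.0], [0.0, -0.0, -1.0]]
contact_force: [-0.2, 0.2, -0.9]
grip_width: 0.0638
finger_force: 0.0
```

Emit:
{"fn": "servo_tool", "kwargs": {"dr": [[0,0,0],[0,0,0],[0,0,0],[0,0,0],[0,0,0],[0,0,0],[0,0,0],[0,0,0]], "linear": [[0,0,0.048],[0,0,0.095],[0,0,0.143],[0,0,0.191],[0,0,0.238],[0,0,0.286],[0,0,0.286],[0,0,0.286]], "fingers": [0.5,0.5,0.5,0.5,0.5,0.5,0.5,0.5]}}

```text
time: 42.15
tcp_pos: [0.5142, 0.3324, -0.0027]
orientation: [[-0.571, -0.821, 0.001], [-0.821, 0.571, 0.0], [-0.0, -0.001, -1.0]]
contact_force: [0.5, -0.6, -0.2]
grip_width: 0.0643
finger_force: 0.0
```

Emit:
{"fn": "servo_tool", "kwargs": {"dr": [[0,0,0],[0,0,0],[0,0,0],[0,0,0],[0,0,0],[0,0,0]], "linear": [[0,0,0],[0,0,0],[0,0,0],[0,0,0],[0,0,0],[0,0,0]], "fingers": [-1,-1,-1,-1,-1,-1]}}

```text
time: 42.9
tcp_pos: [0.5149, 0.3334, -0.0018]
orientation: [[-0.57, -0.821, 0.003], [-0.821, 0.57, 0.001], [-0.003, -0.002, -1.0]]
contact_force: [-0.6, -0.6, 6.0]
grip_width: 0.039
finger_force: 61.2
```

Emit:
{"fn": "servo_tool", "kwargs": {"dr": [[0,0,0],[0,0,0],[0,0,0]], "linear": [[0,0,0],[0,0,0],[0,0,0]], "fingers": [0.5,0.5,0.5]}}

```text
time: 43.28
tcp_pos: [0.5133, 0.3326, -0.0037]
orientation: [[-0.57, -0.821, -0.001], [-0.821, 0.57, -0.0], [0.001, 0.0, -1.0]]
contact_force: [-1.3, 0.3, -0.2]
grip_width: 0.0641
finger_force: 0.0
```

Emit:
{"fn": "servo_tool", "kwargs": {"dr": [[0,0,0.2],[0,0,0.4],[0,0,0.6],[0,0,0.8],[0,0,1]], "linear": [[0,0,0],[0,0,0],[0,0,0],[0,0,0],[0,0,0]], "fingers": [0.5,0.5,0.5,0.5,0.5]}}

```text
time: 43.9
tcp_pos: [0.5134, 0.3327, -0.0037]
orientation: [[-0.985, -0.173, -0.0], [-0.173, 0.985, -0.0], [0.001, -0.0, -1.0]]
contact_force: [-0.4, 0.1, 0.7]
grip_width: 0.0636
finger_force: 0.0
```

Emit:
{"fn": "servo_tool", "kwargs": {"dr": [[0,0,0.2],[0,0,0.4],[0,0,0.6],[0,0,0.8],[0,0,1]], "linear": [[0,0,0],[0,0,0],[0,0,0],[0,0,0],[0,0,0]], "fingers": [0.5,0.5,0.5,0.5,0.5]}}

```text
time: 44.52
tcp_pos: [0.5134, 0.3326, -0.0038]
orientation: [[-0.818, 0.575, -0.001], [0.575, 0.818, -0.0], [0.0, -0.001, -1.0]]
contact_force: [-0.2, -0.3, 0.5]
grip_width: 0.0644
finger_force: 0.0
```

Emit:
{"fn": "servo_tool", "kwargs": {"dr": [[0,0,0],[0,0,0],[0,0,0],[0,0,0],[0,0,0]], "linear": [[0,0,0],[0,0,0],[0,0,0],[0,0,0],[0,0,0]], "fingers": [-1,-1,-1,-1,-1]}}

```text
time: 45.15
tcp_pos: [0.5136, 0.3328, -0.0035]
orientation: [[-0.822, 0.57, -0.0], [0.57, 0.822, -0.0], [0.0, -0.0, -1.0]]
contact_force: [-0.1, 0.2, -1.3]
grip_width: 0.013
finger_force: 59.6
```

```bash
python3 -c "
from place import *
place(3,dx=-.001)"
```

```text
{"dr": [[0, 0, -0.0], [0, 0, -0.0], [0, 0, -0.0], [0, 0, -0.0], [0, 0, -0.0], [0, 0, -0.076], [0, 0, -0.153], [0, 0, -0.229]], "linear": [[0.0, 0.0, -0.041], [0.0, 0.0, -0.082], [0.0, 0.0, -0.124], [0.0, 0.0, -0.165], [0.0, 0.0, -0.206], [-0.041, -0.038, -0.206], [-0.081, -0.077, -0.206], [-0.122, -0.115, -0.206]], "fingers": [-1, -1, -1, -1, -1, -1, -1, -1]}
{"dr": [[0, 0, -0.076], [0, 0, -0.153], [0, 0, -0.229], [0, 0, -0.305], [0, 0, -0.382], [0, 0, -0.458], [0, 0, -0.534], [0, 0, -0.611]], "linear": [[-0.033, -0.045, -0.0], [-0.066, -0.09, -0.0], [-0.1, -0.135, 0.0], [-0.133, -0.18, 0.0], [-0.166, -0.225, 0.0], [-0.199, -0.27, 0.0], [-0.232, -0.315, 0.0], [-0.265, -0.36, 0.0]], "fingers": [-1, -1, -1, -1, -1, -1, -1, -1]}
--lower
{"dr": [[0, 0, 0.0], [0, 0, 0.0], [0, 0, 0.0], [0, 0, 0.0], [0, 0, 0.0], [0, 0, 0.0], [0, 0, 0.0], [0, 0, 0.0]], "linear": [[-0.0, -0.0, 0.028], [-0.0, -0.0, 0.055], [-0.0, -0.0, 0.082], [-0.0, -0.0, 0.11], [-0.0, -0.0, 0.122], [-0.0, -0.0, 0.133], [-0.0, -0.0, 0.144], [-0.0, -0.0, 0.156]], "fingers": [-1, -1, -1, -1, -1, -1, -1, -1]}
[0.5768864 0.0319831]
```

Emit:
{"fn": "servo_tool", "kwargs": {"dr": [[0,0,0],[0,0,0],[0,0,0],[0,0,0],[0,0,0],[0,0,-0.076],[0,0,-0.153],[0,0,-0.229]], "linear": [[0,0,-0.041],[0,0,-0.082],[0,0,-0.124],[0,0,-0.165],[0,0,-0.206],[-0.041,-0.038,-0.206],[-0.081,-0.077,-0.206],[-0.122,-0.115,-0.206]], "fingers": [-1,-1,-1,-1,-1,-1,-1,-1]}}

```text
time: 46.15
tcp_pos: [0.5306, 0.2499, 0.0992]
orientation: [[-0.911, 0.412, -0.001], [0.412, 0.911, -0.0], [0.0, -0.001, -1.0]]
contact_force: [-0.5, 0.2, -2.0]
grip_width: 0.0128
finger_force: 59.5
```

Emit:
{"fn": "servo_tool", "kwargs": {"dr": [[0,0,-0.076],[0,0,-0.153],[0,0,-0.229],[0,0,-0.305],[0,0,-0.382],[0,0,-0.458],[0,0,-0.534],[0,0,-0.611]], "linear": [[-0.033,-0.045,0],[-0.066,-0.09,0],[-0.1,-0.135,0],[-0.133,-0.18,0],[-0.166,-0.225,0],[-0.199,-0.27,0],[-0.232,-0.315,0],[-0.265,-0.36,0]], "fingers": [-1,-1,-1,-1,-1,-1,-1,-1]}}

```text
time: 47.15
tcp_pos: [0.5767, 0.0311, 0.0992]
orientation: [[-0.998, -0.055, -0.001], [-0.055, 0.998, -0.0], [0.001, -0.0, -1.0]]
contact_force: [0.4, -0.1, -2.1]
grip_width: 0.013
finger_force: 59.6
```

Emit:
{"fn": "servo_tool", "kwargs": {"dr": [[0,0,0],[0,0,0],[0,0,0],[0,0,0],[0,0,0],[0,0,0]], "linear": [[0,0,0],[0,0,0.028],[0,0,0.055],[0,0,0.082],[0,0,0.11],[0,0,0.11]], "fingers": [-1,-1,-1,-1,-1,-1]}}

```text
time: 47.9
tcp_pos: [0.5755, 0.0324, 0.0428]
orientation: [[-0.999, -0.053, -0.003], [-0.053, 0.999, 0.0], [0.003, 0.0, -1.0]]
contact_force: [0.1, 0.8, -1.6]
grip_width: 0.0128
finger_force: 59.5
```

Emit:
{"fn": "servo_tool", "kwargs": {"dr": [[0,0,0],[0,0,0],[0,0,0],[0,0,0],[0,0,0]], "linear": [[0,0,0.008],[0,0,0.016],[0,0,0.024],[0,0,0.024],[0,0,0.024]], "fingers": [-1,-1,-1,-1,-1]}}

```text
time: 48.52
tcp_pos: [0.5771, 0.032, 0.0327]
orientation: [[-0.999, -0.053, 0.0], [-0.053, 0.999, -0.0], [-0.0, -0.0, -1.0]]
contact_force: [0.5, -0.5, -2.4]
grip_width: 0.0127
finger_force: 59.6
```

Emit:
{"fn": "servo_tool", "kwargs": {"dr": [[0,0,0],[0,0,0],[0,0,0],[0,0,0],[0,0,0]], "linear": [[0,0,0.006],[0,0,0.012],[0,0,0.018],[0,0,0.022],[0,0,0.022]], "fingers": [-1,-1,-1,-1,-1]}}

```text
time: 49.15
tcp_pos: [0.5769, 0.032, 0.0225]
orientation: [[-0.999, -0.053, 0.0], [-0.053, 0.999, -0.0], [-0.0, -0.0, -1.0]]
contact_force: [-2.4, 0.4, 4.5]
grip_width: 0.0126
finger_force: 60.4
```

Run:
```python
from h import brass
from pick import *
c=cur(); print(c)
brass()
plan([(c[0],c[1],.022,c[3],-.1,3),(c[0],c[1],.125,c[3],-.1,5)])
pick(.6045,.3226,214.1,-1,n=14)
```

```text
[0.5768481545674231, 0.03221046033513955, 0.02200000000000002, 183.01000000000002]
top [14 20 66] [179.  233.9]
scene [ 19  30 211] [428.1 387.3]
{"dr": [[0, 0, -0.0], [0, 0, -0.0], [0, 0, -0.0], [0, 0, -0.0], [0, 0, -0.0], [0, 0, -0.0], [0, 0, -0.0], [0, 0, -0.0]], "linear": [[-0.0, 0.0, 0.0], [-0.0, 0.0, 0.0], [-0.0, 0.0, 0.0], [-0.0, 0.0, -0.041], [-0.0, 0.0, -0.082], [-0.0, 0.0, -0.124], [-0.0, 0.0, -0.165], [-0.0, 0.0, -0.206]], "fingers": [-0.1, -0.1, -0.1, -0.1, -0.1, -0.1, -0.1, -0.1]}
{"dr": [[0, 0, 0.094], [0, 0, 0.187], [0, 0, 0.28], [0, 0, 0.374], [0, 0, 0.468], [0, 0, 0.561], [0, 0, 0.655], [0, 0, 0.748]], "linear": [[-0.006, 0.041, -0.002], [-0.012, 0.082, -0.004], [-0.018, 0.124, -0.006], [-0.024, 0.165, -0.009], [-0.031, 0.206, -0.011], [-0.037, 0.247, -0.013], [-0.043, 0.288, -0.015], [-0.049, 0.33, -0.017]], "fingers": [0.5, 0.5, 0.5, 0.5, 0.5, 0.5, 0.5, 0.5]}
{"dr": [[0, 0, 0.094], [0, 0, 0.187], [0, 0, 0.281], [0, 0, 0.374], [0, 0, 0.468], [0, 0, 0.561]], "linear": [[0.018, 0.038, -0.002], [0.035, 0.075, -0.004], [0.053, 0.113, -0.007], [0.071, 0.151, -0.009], [0.
[... 777 characters left out ...]
0.0, -0.0, 0.0], [0.0, -0.0, 0.0]], "fingers": [0.5, 0.5, 0.5]}
{"dr": [[0, 0, -0.2], [0, 0, -0.4], [0, 0, -0.6], [0, 0, -0.8], [0, 0, -1.0]], "linear": [[0.0, -0.0, 0.0], [0.0, -0.0, 0.0], [0.0, -0.0, 0.0], [0.0, -0.0, 0.0], [0.0, -0.0, 0.0]], "fingers": [0.5, 0.5, 0.5, 0.5, 0.5]}
{"dr": [[0, 0, -0.2], [0, 0, -0.4], [0, 0, -0.6], [0, 0, -0.8], [0, 0, -1.0]], "linear": [[0.0, 0.0, 0.0], [0.0, 0.0, 0.0], [0.0, 0.0, 0.0], [0.0, 0.0, 0.0], [0.0, 0.0, 0.0]], "fingers": [0.5, 0.5, 0.5, 0.5, 0.5]}
{"dr": [[0, 0, 0.0], [0, 0, 0.0], [0, 0, 0.0], [0, 0, 0.0], [0, 0, 0.0]], "linear": [[0.0, 0.0, 0.0], [0.0, 0.0, 0.0], [0.0, 0.0, 0.0], [0.0, 0.0, 0.0], [0.0, 0.0, 0.0]], "fingers": [-1, -1, -1, -1, -1]}
```

Seated. The last animal has been knocked, its foot moving from top (190.5,233) to (179,234). I'll release, lift and look.

Emit:
{"fn": "servo_tool", "kwargs": {"dr": [[0,0,0],[0,0,0],[0,0,0],[0,0,0],[0,0,0],[0,0,0],[0,0,0],[0,0,0]], "linear": [[0,0,0],[0,0,0],[0,0,0],[0,0,-0.041],[0,0,-0.082],[0,0,-0.124],[0,0,-0.165],[0,0,-0.206]], "fingers": [-0.1,-0.1,-0.1,-0.1,-0.1,-0.1,-0.1,-0.1]}}

```text
time: 50.25
tcp_pos: [0.5769, 0.0319, 0.125]
orientation: [[-0.999, -0.053, -0.0], [-0.053, 0.999, -0.0], [0.0, -0.0, -1.0]]
contact_force: [-0.4, 0.0, 0.7]
grip_width: 0.0381
finger_force: 0.0
```

Run:
```python
from h import *
import json
json.dump([0.57685,0.0322,0.125,183.01],open("cmd.json","w"))
t=grab("top");s=grab("scene");cv2.imwrite("pics/top5.png",t);cv2.imwrite("pics/scene5.png",s)
o=np.zeros((600,800,3),np.uint8);o[:400,:400]=crop(t,155,210,50,50,8);o[:400,400:]=crop(s,405,345,50,50,8);o[400:,:400]=crop(s,255,200,133,66,3)[:198,:399].__class__((0,)) if 0 else cv2.resize(s[200:280,250:410],(400,200));
cv2.imwrite("pics/c8.png",o)
```

```text
(no output)
```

View pics/c8.png

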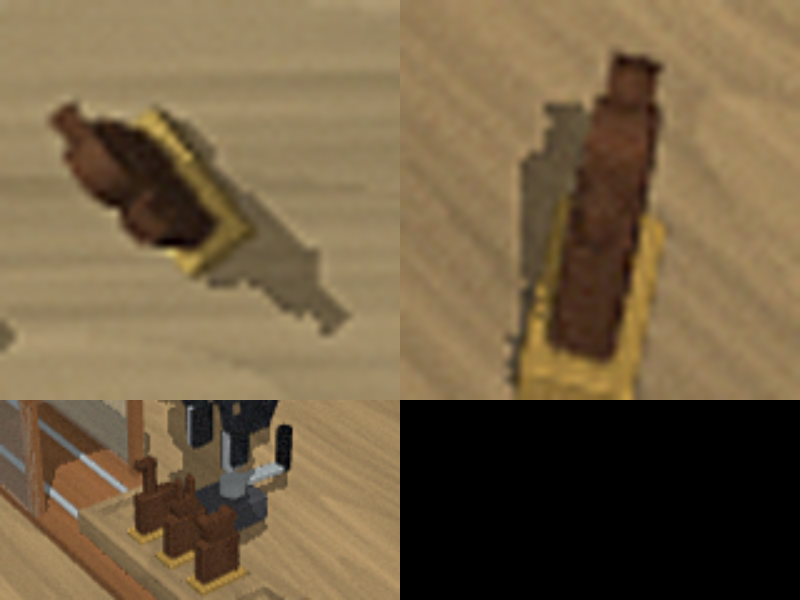

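Three animals are seated in slots 1 to 3. The knocked one is still upright, with its foot edge running from top (174,223) to (186,238).

Run:
```python
from h import *
np.set_printoptions(precision=4,suppress=True)
s=cv2.imread("pics/scene5.png");t=cv2.imread("pics/top5.png");s0=cv2.imread("pics/scene0.png");t0=cv2.imread("pics/top0.png")
def foot(n,im,x,y,w,h):
    hsv=cv2.cvtColor(im,cv2.COLOR_BGR2HSV)[y:y+h,x:x+w]; m=cv2.inRange(hsv,(18,120,80),(28,255,255))
    c=max(cv2.findContours(m,cv2.RETR_EXTERNAL,cv2.CHAIN_APPROX_NONE)[0],key=cv2.contourArea)+[x,y]
    return cv2.approxPolyDP(cv2.convexHull(c),2.0,True)[:,0]
for a in (("scene",s0,400,350,40,50),("scene",s,400,345,60,70),("top",t0,175,215,35,35),("top",t,160,215,40,40)):
    p=foot(*a);print(a[0],p.tolist());print(np.array([onz(a[0],q,0.0)[:2] for q in p]))
T=lambda x,y:(x/8+155-.45,y/8+210-.45)
for n,a,b in [("top",T(155,108),T(252,230))]:
    a,b=onz(n,a,0)[:2],onz(n,b,0)[:2];d=b-a;L=np.linalg.norm(d);d/=L;nr=np.array([-d[1],d[0]]);nr*=np.sign(nr[1])
    print(L,np.degrees(np.arctan2(d[1],d[0]))%180,(a+b)/2+.012*nr, onz("top",T(190,275),0))
```

```text
scene [[425, 362], [420, 387], [407, 384], [412, 362]]
[[0.5701 0.3086]
 [0.6163 0.3457]
 [0.6308 0.3284]
 [0.5899 0.2956]]
scene [[437, 372], [432, 399], [420, 395], [424, 370]]
[[0.5682 0.3377]
 [0.6164 0.3755]
 [0.6278 0.3582]
 [0.5845 0.3215]]
top [[184, 223], [198, 238], [190, 243], [187, 240]]
[[0.632  0.3357]
 [0.5933 0.2997]
 [0.5809 0.32  ]
 [0.5886 0.3277]]
top [[173, 224], [186, 238], [179, 244], [176, 241]]
[[0.6299 0.3638]
 [0.5938 0.3303]
 [0.5788 0.348 ]
 [0.5865 0.3557]]
0.05024008982764779 38.5694936848443 [0.6051 0.3552] [0.579  0.3498 0.    ]
```

Run:
```python
from pick import *
pick(.603,.3515,216,-1,n=14)
```

```text
{"dr": [[0, 0, 0.09], [0, 0, 0.181], [0, 0, 0.272], [0, 0, 0.362], [0, 0, 0.452], [0, 0, 0.543], [0, 0, 0.633], [0, 0, 0.724]], "linear": [[-0.006, 0.045, -0.002], [-0.012, 0.091, -0.004], [-0.018, 0.136, -0.006], [-0.024, 0.181, -0.009], [-0.031, 0.227, -0.011], [-0.037, 0.272, -0.013], [-0.043, 0.318, -0.015], [-0.049, 0.363, -0.017]], "fingers": [0.5, 0.5, 0.5, 0.5, 0.5, 0.5, 0.5, 0.5]}
{"dr": [[0, 0, 0.09], [0, 0, 0.181], [0, 0, 0.271], [0, 0, 0.362], [0, 0, 0.452], [0, 0, 0.543]], "linear": [[0.019, 0.041, -0.002], [0.038, 0.083, -0.004], [0.058, 0.124, -0.007], [0.077, 0.166, -0.009], [0.096, 0.208, -0.011], [0.116, 0.249, -0.013]], "fingers": [0.5, 0.5, 0.5, 0.5, 0.5, 0.5]}
--down, squeeze
{"dr": [[0, 0, -0.0], [0, 0, -0.0], [0, 0, -0.0], [0, 0, -0.0], [0, 0, -0.0], [0, 0, -0.0], [0, 0, -0.0], [0, 0, -0.0]], "linear": [[-0.0, 0.0, 0.048], [-0.0, 0.0, 0.095], [-0.0, 0.0, 0.143], [-0.0, 0.0, 0.191], [-0.0, 0.0, 0.238], [-0.0, 0.0, 0.286], [-0.0, 0.0, 0.286], [-0.0, 0.0, 0.286]], "fingers": [0.5, 0.5, 0.5, 0.5, 0.5, 0.5, 0.5, 0.5]}
{"dr": [[0, 0, -0.0], [0, 0, -0.0], [0, 0, -0.0]
[... 320 characters left out ...]
.0, 0.0]], "fingers": [0.5, 0.5, 0.5]}
{"dr": [[0, 0, -0.2], [0, 0, -0.4], [0, 0, -0.6], [0, 0, -0.8], [0, 0, -1.0]], "linear": [[-0.0, 0.0, 0.0], [-0.0, 0.0, 0.0], [-0.0, 0.0, 0.0], [-0.0, 0.0, 0.0], [-0.0, 0.0, 0.0]], "fingers": [0.5, 0.5, 0.5, 0.5, 0.5]}
{"dr": [[0, 0, -0.2], [0, 0, -0.4], [0, 0, -0.6], [0, 0, -0.8], [0, 0, -1.0]], "linear": [[-0.0, -0.0, 0.0], [-0.0, -0.0, 0.0], [-0.0, -0.0, 0.0], [-0.0, -0.0, 0.0], [-0.0, -0.0, 0.0]], "fingers": [0.5, 0.5, 0.5, 0.5, 0.5]}
{"dr": [[0, 0, -0.0], [0, 0, -0.0], [0, 0, -0.0], [0, 0, -0.0], [0, 0, -0.0]], "linear": [[-0.0, -0.0, 0.0], [-0.0, -0.0, 0.0], [-0.0, -0.0, 0.0], [-0.0, -0.0, 0.0], [-0.0, -0.0, 0.0]], "fingers": [-1, -1, -1, -1, -1]}
```

Emit:
{"fn": "servo_tool", "kwargs": {"dr": [[0,0,0.09],[0,0,0.181],[0,0,0.272],[0,0,0.362],[0,0,0.452],[0,0,0.543],[0,0,0.633],[0,0,0.724]], "linear": [[-0.006,0.045,-0.002],[-0.012,0.091,-0.004],[-0.018,0.136,-0.006],[-0.024,0.181,-0.009],[-0.031,0.227,-0.011],[-0.037,0.272,-0.013],[-0.043,0.318,-0.015],[-0.049,0.363,-0.017]], "fingers": [0.5,0.5,0.5,0.5,0.5,0.5,0.5,0.5]}}

```text
time: 51.35
tcp_pos: [0.5914, 0.2151, 0.1316]
orientation: [[-0.869, 0.495, -0.002], [0.495, 0.869, -0.001], [0.001, -0.001, -1.0]]
contact_force: [-0.2, 0.4, -0.0]
grip_width: 0.0641
finger_force: 0.0
```

Emit:
{"fn": "servo_tool", "kwargs": {"dr": [[0,0,0.09],[0,0,0.181],[0,0,0.271],[0,0,0.362],[0,0,0.452],[0,0,0.543],[0,0,0.543]], "linear": [[0.019,0.041,-0.002],[0.038,0.083,-0.004],[0.058,0.124,-0.007],[0.077,0.166,-0.009],[0.096,0.208,-0.011],[0.116,0.249,-0.013],[0.116,0.249,-0.013]], "fingers": [0.5,0.5,0.5,0.5,0.5,0.5,0.5]}}

```text
time: 52.22
tcp_pos: [0.6022, 0.3527, 0.1378]
orientation: [[-0.59, 0.807, -0.001], [0.807, 0.59, -0.001], [0.0, -0.002, -1.0]]
contact_force: [-0.0, 0.5, 0.1]
grip_width: 0.0643
finger_force: 0.0
```

Emit:
{"fn": "servo_tool", "kwargs": {"dr": [[0,0,0],[0,0,0],[0,0,0],[0,0,0],[0,0,0],[0,0,0],[0,0,0],[0,0,0]], "linear": [[0,0,0.048],[0,0,0.095],[0,0,0.143],[0,0,0.191],[0,0,0.238],[0,0,0.286],[0,0,0.286],[0,0,0.286]], "fingers": [0.5,0.5,0.5,0.5,0.5,0.5,0.5,0.5]}}

```text
time: 53.22
tcp_pos: [0.6032, 0.351, -0.0029]
orientation: [[-0.588, 0.809, 0.0], [0.809, 0.588, -0.0], [-0.0, 0.0, -1.0]]
contact_force: [0.2, -0.3, -0.8]
grip_width: 0.0643
finger_force: 0.0
```

Emit:
{"fn": "servo_tool", "kwargs": {"dr": [[0,0,0],[0,0,0],[0,0,0],[0,0,0],[0,0,0],[0,0,0]], "linear": [[0,0,0],[0,0,0],[0,0,0],[0,0,0],[0,0,0],[0,0,0]], "fingers": [-1,-1,-1,-1,-1,-1]}}

```text
time: 53.98
tcp_pos: [0.6041, 0.3519, -0.0017]
orientation: [[-0.588, 0.809, 0.003], [0.809, 0.588, 0.001], [-0.001, 0.003, -1.0]]
contact_force: [0.6, 0.0, 5.7]
grip_width: 0.0387
finger_force: 61.2
```

Emit:
{"fn": "servo_tool", "kwargs": {"dr": [[0,0,0],[0,0,0],[0,0,0]], "linear": [[0,0,0],[0,0,0],[0,0,0]], "fingers": [0.5,0.5,0.5]}}

```text
time: 54.35
tcp_pos: [0.6024, 0.3513, -0.0039]
orientation: [[-0.588, 0.809, -0.001], [0.809, 0.588, -0.0], [0.0, -0.001, -1.0]]
contact_force: [-0.1, -0.3, 0.2]
grip_width: 0.0637
finger_force: 0.0
```

Emit:
{"fn": "servo_tool", "kwargs": {"dr": [[0,0,-0.2],[0,0,-0.4],[0,0,-0.6],[0,0,-0.8],[0,0,-1]], "linear": [[0,0,0],[0,0,0],[0,0,0],[0,0,0],[0,0,0]], "fingers": [0.5,0.5,0.5,0.5,0.5]}}

```text
time: 54.98
tcp_pos: [0.6025, 0.3514, -0.0038]
orientation: [[-0.989, 0.151, -0.001], [0.151, 0.989, -0.0], [0.001, -0.0, -1.0]]
contact_force: [0.4, -0.0, -0.2]
grip_width: 0.0639
finger_force: 0.0
```

Emit:
{"fn": "servo_tool", "kwargs": {"dr": [[0,0,-0.2],[0,0,-0.4],[0,0,-0.6],[0,0,-0.8],[0,0,-1]], "linear": [[0,0,0],[0,0,0],[0,0,0],[0,0,0],[0,0,0]], "fingers": [0.5,0.5,0.5,0.5,0.5]}}

```text
time: 55.6
tcp_pos: [0.6025, 0.3514, -0.0038]
orientation: [[-0.806, -0.592, -0.001], [-0.592, 0.806, -0.0], [0.001, 0.0, -1.0]]
contact_force: [-0.4, 0.1, 0.6]
grip_width: 0.0645
finger_force: 0.0
```

Emit:
{"fn": "servo_tool", "kwargs": {"dr": [[0,0,0],[0,0,0],[0,0,0],[0,0,0],[0,0,0]], "linear": [[0,0,0],[0,0,0],[0,0,0],[0,0,0],[0,0,0]], "fingers": [-1,-1,-1,-1,-1]}}

```text
time: 56.22
tcp_pos: [0.6028, 0.3515, -0.0034]
orientation: [[-0.809, -0.588, 0.0], [-0.588, 0.809, -0.0], [-0.0, -0.0, -1.0]]
contact_force: [-0.2, -0.3, -0.4]
grip_width: 0.0127
finger_force: 58.6
```

```bash
python3 -c "
from place import *
place(4,dx=-.001)"
```

```text
{"dr": [[0, 0, -0.0], [0, 0, -0.0], [0, 0, -0.0], [0, 0, -0.0], [0, 0, -0.0], [0, 0, 0.073], [0, 0, 0.147], [0, 0, 0.22]], "linear": [[-0.0, 0.0, -0.041], [-0.0, 0.0, -0.082], [-0.0, 0.0, -0.124], [-0.0, 0.0, -0.165], [-0.0, 0.0, -0.206], [0.037, -0.041, -0.206], [0.074, -0.082, -0.206], [0.11, -0.123, -0.206]], "fingers": [-1, -1, -1, -1, -1, -1, -1, -1]}
{"dr": [[0, 0, 0.073], [0, 0, 0.147], [0, 0, 0.22], [0, 0, 0.293], [0, 0, 0.367], [0, 0, 0.44], [0, 0, 0.513]], "linear": [[0.029, -0.047, -0.0], [0.059, -0.093, 0.0], [0.088, -0.14, 0.0], [0.117, -0.187, 0.0], [0.146, -0.233, 0.0], [0.175, -0.28, 0.0], [0.204, -0.327, 0.0]], "fingers": [-1, -1, -1, -1, -1, -1, -1]}
--lower
{"dr": [[0, 0, 0.0], [0, 0, 0.0], [0, 0, 0.0], [0, 0, 0.0], [0, 0, 0.0], [0, 0, 0.0], [0, 0, 0.0], [0, 0, 0.0]], "linear": [[0.0, 0.0, 0.028], [0.0, 0.0, 0.055], [0.0, 0.0, 0.082], [0.0, 0.0, 0.11], [0.0, 0.0, 0.122], [0.0, 0.0, 0.133], [0.0, 0.0, 0.144], [0.0, 0.0, 0.156]], "fingers": [-1, -1, -1, -1, -1, -1, -1, -1]}
[0.5744714 0.0779187]
```

Emit:
{"fn": "servo_tool", "kwargs": {"dr": [[0,0,0],[0,0,0],[0,0,0],[0,0,0],[0,0,0],[0,0,0.073],[0,0,0.147],[0,0,0.22]], "linear": [[0,0,-0.041],[0,0,-0.082],[0,0,-0.124],[0,0,-0.165],[0,0,-0.206],[0.037,-0.041,-0.206],[0.074,-0.082,-0.206],[0.11,-0.123,-0.206]], "fingers": [-1,-1,-1,-1,-1,-1,-1,-1]}}

```text
time: 57.22
tcp_pos: [0.5939, 0.2685, 0.0991]
orientation: [[-0.899, -0.438, -0.001], [-0.438, 0.899, -0.0], [0.001, -0.0, -1.0]]
contact_force: [0.0, -0.3, -1.4]
grip_width: 0.0129
finger_force: 58.6
```

Emit:
{"fn": "servo_tool", "kwargs": {"dr": [[0,0,0.073],[0,0,0.147],[0,0,0.22],[0,0,0.293],[0,0,0.367],[0,0,0.44],[0,0,0.513],[0,0,0.513]], "linear": [[0.029,-0.047,0],[0.059,-0.093,0],[0.088,-0.14,0],[0.117,-0.187,0],[0.146,-0.233,0],[0.175,-0.28,0],[0.204,-0.327,0],[0.204,-0.327,0]], "fingers": [-1,-1,-1,-1,-1,-1,-1,-1]}}

```text
time: 58.22
tcp_pos: [0.5744, 0.076, 0.0993]
orientation: [[-0.999, -0.05, -0.001], [-0.05, 0.999, -0.0], [0.001, -0.0, -1.0]]
contact_force: [0.4, 0.2, -1.4]
grip_width: 0.0131
finger_force: 58.7
```

Emit:
{"fn": "servo_tool", "kwargs": {"dr": [[0,0,0],[0,0,0],[0,0,0],[0,0,0],[0,0,0]], "linear": [[0,0,0.028],[0,0,0.055],[0,0,0.082],[0,0,0.11],[0,0,0.11]], "fingers": [-1,-1,-1,-1,-1]}}

```text
time: 58.85
tcp_pos: [0.5734, 0.0779, 0.0427]
orientation: [[-0.999, -0.053, -0.003], [-0.053, 0.999, -0.0], [0.003, 0.0, -1.0]]
contact_force: [-0.2, 0.1, -0.5]
grip_width: 0.0126
finger_force: 58.6
```

Emit:
{"fn": "servo_tool", "kwargs": {"dr": [[0,0,0],[0,0,0],[0,0,0],[0,0,0],[0,0,0]], "linear": [[0,0,0.008],[0,0,0.016],[0,0,0.024],[0,0,0.024],[0,0,0.024]], "fingers": [-1,-1,-1,-1,-1]}}

```text
time: 59.48
tcp_pos: [0.575, 0.0777, 0.0327]
orientation: [[-0.999, -0.053, 0.0], [-0.053, 0.999, -0.0], [-0.0, -0.0, -1.0]]
contact_force: [0.6, 1.0, -0.8]
grip_width: 0.013
finger_force: 58.7
```

Emit:
{"fn": "servo_tool", "kwargs": {"dr": [[0,0,0],[0,0,0],[0,0,0],[0,0,0],[0,0,0]], "linear": [[0,0,0.006],[0,0,0.012],[0,0,0.018],[0,0,0.022],[0,0,0.022]], "fingers": [-1,-1,-1,-1,-1]}}

```text
time: 60.1
tcp_pos: [0.5748, 0.0777, 0.0225]
orientation: [[-0.999, -0.053, 0.0], [-0.053, 0.999, -0.0], [-0.0, -0.0, -1.0]]
contact_force: [-2.9, 0.7, 5.2]
grip_width: 0.0129
finger_force: 59.5
```

Emit:
{"fn": "servo_tool", "kwargs": {"dr": [[0,0,0],[0,0,0],[0,0,0],[0,0,0],[0,0,0],[0,0,0],[0,0,0],[0,0,0]], "linear": [[0,0,0],[0,0,0],[0,0,0],[0,0,-0.041],[0,0,-0.082],[0,0,-0.124],[0,0,-0.165],[0,0,-0.206]], "fingers": [-0.1,-0.1,-0.1,-0.1,-0.1,-0.1,-0.1,-0.1]}}

```text
time: 61.1
tcp_pos: [0.5746, 0.0775, 0.1248]
orientation: [[-0.999, -0.053, -0.001], [-0.053, 0.999, -0.0], [0.001, -0.0, -1.0]]
contact_force: [0.1, 0.3, 0.1]
grip_width: 0.0385
finger_force: 0.0
```

Run:
```python
from plan import *
c=cur();c[2]=.022+.103;json.dump(c,open(F,"w"));print(c)
plan([(.572,.125,.125,138,-.1,8),(.5702,.166,.11,92.9,-.1,8)])
```

```text
[0.5747391709242261, 0.07786103078581974, 0.125, 183.01]
{"dr": [[0, 0, 0.125], [0, 0, 0.25], [0, 0, 0.375], [0, 0, 0.5], [0, 0, 0.625], [0, 0, 0.75], [0, 0, 0.875], [0, 0, 1.0]], "linear": [[0.0, 0.012, -0.0], [0.0, 0.024, -0.0], [0.0, 0.035, -0.0], [0.0, 0.047, -0.0], [0.0, 0.059, -0.0], [0.0, 0.071, -0.0], [0.0, 0.083, -0.0], [0.0, 0.094, -0.0]], "fingers": [-0.1, -0.1, -0.1, -0.1, -0.1, -0.1, -0.1, -0.1]}
{"dr": [[0, 0, 0.125], [0, 0, 0.251], [0, 0, 0.376], [0, 0, 0.501], [0, 0, 0.626], [0, 0, 0.752], [0, 0, 0.877], [0, 0, 1.002]], "linear": [[0.007, 0.007, 0.004], [0.015, 0.015, 0.008], [0.022, 0.022, 0.011], [0.029, 0.029, 0.015], [0.036, 0.036, 0.019], [0.044, 0.044, 0.022], [0.051, 0.051, 0.026], [0.058, 0.058, 0.03]], "fingers": [-0.1, -0.1, -0.1, -0.1, -0.1, -0.1, -0.1, -0.1]}
```

Emit:
{"fn": "servo_tool", "kwargs": {"dr": [[0,0,0.125],[0,0,0.25],[0,0,0.375],[0,0,0.5],[0,0,0.625],[0,0,0.75],[0,0,0.875],[0,0,1]], "linear": [[0,0.012,0],[0,0.024,0],[0,0.035,0],[0,0.047,0],[0,0.059,0],[0,0.071,0],[0,0.083,0],[0,0.094,0]], "fingers": [-0.1,-0.1,-0.1,-0.1,-0.1,-0.1,-0.1,-0.1]}}

```text
time: 62.1
tcp_pos: [0.5722, 0.1247, 0.1241]
orientation: [[-0.741, 0.671, -0.001], [0.671, 0.741, -0.0], [0.0, -0.001, -1.0]]
contact_force: [0.2, 0.9, 0.2]
grip_width: 0.0386
finger_force: 0.0
```

Emit:
{"fn": "servo_tool", "kwargs": {"dr": [[0,0,0.125],[0,0,0.251],[0,0,0.376],[0,0,0.501],[0,0,0.626],[0,0,0.752],[0,0,0.877],[0,0,1]], "linear": [[0.007,0.007,0.004],[0.015,0.015,0.008],[0.022,0.022,0.011],[0.029,0.029,0.015],[0.036,0.036,0.019],[0.044,0.044,0.022],[0.051,0.051,0.026],[0.058,0.058,0.03]], "fingers": [-0.1,-0.1,-0.1,-0.1,-0.1,-0.1,-0.1,-0.1]}}

```text
time: 63.1
tcp_pos: [0.5701, 0.1656, 0.109]
orientation: [[-0.05, 0.999, -0.001], [0.999, 0.05, -0.0], [-0.0, -0.001, -1.0]]
contact_force: [-0.4, -0.2, -0.9]
grip_width: 0.0381
finger_force: 0.0
```

Run:
```python
from h import *
from plan import *
c=cur();c[3]=93.0;json.dump(c,open(F,"w"));print(c,get_state()["tcp_pos"])
s=grab("scene");cv2.imwrite("pics/scene6.png",s)
cv2.imwrite("pics/c9.png",crop(s,250,190,160,120,5))
z=.010;h=np.array([.5702,.166]);d=np.array([-.0525,.9986]);w=93.0
plan([(*h,z,w,-.1,5),(*h,z,w,-.1,1)]);plan([(*h,z,w,-1,4)])
plan([(*(h-.272*d),z,w,-1,24),(*(h-.289*d),z,w,-1,6),(*(h-.289*d),z,w,-1,2)])
```

```text
[0.5701176287228048, 0.16575180116991378, 0.11, 93.0] [0.57005402 0.16560384 0.10902047]
{"dr": [[0, 0, -0.0], [0, 0, -0.0], [0, 0, -0.0], [0, 0, -0.0], [0, 0, -0.0], [0, 0, -0.0]], "linear": [[0.0, 0.0, 0.04], [0.0, 0.0, 0.08], [0.0, 0.0, 0.12], [0.0, 0.0, 0.16], [0.0, 0.0, 0.2], [0.0, 0.0, 0.2]], "fingers": [-0.1, -0.1, -0.1, -0.1, -0.1, -0.1]}
{"dr": [[0, 0, -0.0], [0, 0, -0.0], [0, 0, -0.0], [0, 0, -0.0]], "linear": [[0.0, 0.0, -0.0], [0.0, 0.0, -0.0], [0.0, 0.0, -0.0], [0.0, 0.0, -0.0]], "fingers": [-1, -1, -1, -1]}
{"dr": [[0, 0, -0.0], [0, 0, -0.0], [0, 0, -0.0], [0, 0, -0.0], [0, 0, -0.0], [0, 0, -0.0], [0, 0, -0.0], [0, 0, -0.0]], "linear": [[-0.023, 0.0, -0.0], [-0.045, 0.0, -0.0], [-0.068, 0.0, -0.0], [-0.091, 0.0, -0.0], [-0.113, 0.0, -0.0], [-0.136, 0.0, -0.0], [-0.158, 0.0, -0.0], [-0.181, 0.0, -0.0]], "fingers": [-1, -1, -1, -1, -1, -1, -1, -1]}
{"dr": [[0, 0, -0.0], [0, 0, -0.0], [0, 0, -0.0], [0, 0, -0.0], [0, 0, -0.0], [0, 0, -0.0], [0, 0, -0.0], [0, 0, -0.0]], "linear": [[-0.023, 0.0, -0.0], [-0.046, 0.0, -0.0], [-0.068, 0.0, -0.0], [-0.091, 0.0, -0.0], [-0.113, 0.0, -0.0], [-0.136, 0.0, -0.0], [-0.159, 0.0, -0.0], [-0.181, 0.0, -0.0]], "fingers": [-1, -1, -1, -1, -1, -1, -1, -1]}
{"dr": [[0, 0, -0.0], [0, 0, -0.0], [0, 0, -0.0], [0, 0, -0.0], [0, 0, -0.0], [0, 0, -0.0], [0, 0, -0.0], [0, 0, -0.0]], "linear": [[-0.023, 0.0, -0.0], [-0.046, 0.0, -0.0], [-0.068, 0.0, -0.0], [-0.091, 0.0, -0.0], [-0.114, 0.0, -0.0], [-0.136, 0.0, -0.0], [-0.159, 0.0, -0.0], [-0.182, 0.0, -0.0]], "fingers": [-1, -1, -1, -1, -1, -1, -1, -1]}
{"dr": [[0, 0, -0.0], [0, 0, -0.0], [0, 0, -0.0], [0, 0, -0.0], [0, 0, -0.0], [0, 0, -0.0], [0, 0, -0.0], [0, 0, -0.0]], "linear": [[-0.006, 0.0, -0.0], [-0.011, 0.0, -0.0], [-0.017, 0.0, -0.0], [-0.022, 0.0, -0.0], [-0.028, 0.0, -0.0], [-0.034, 0.0, -0.0], [-0.034, 0.0, -0.0], [-0.034, 0.0, -0.0]], "fingers": [-1, -1, -1, -1, -1, -1, -1, -1]}
```

View pics/c9.png

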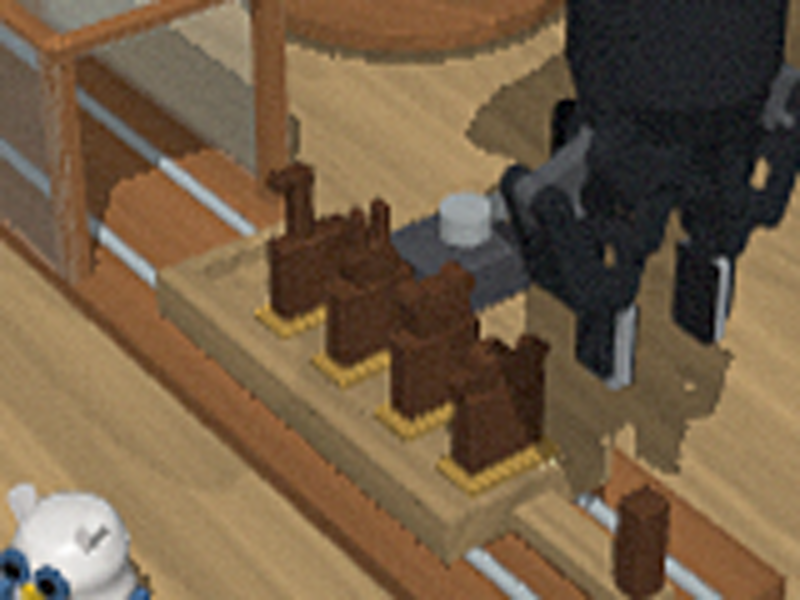

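All four animals stand fully seated, with only a thin brass rim showing around scene (310,275) to (350,286). Next I grip the handle and slide the sled home.

Emit:
{"fn": "servo_tool", "kwargs": {"dr": [[0,0,0],[0,0,0],[0,0,0],[0,0,0],[0,0,0],[0,0,0]], "linear": [[0,0,0.04],[0,0,0.08],[0,0,0.12],[0,0,0.16],[0,0,0.2],[0,0,0.2]], "fingers": [-0.1,-0.1,-0.1,-0.1,-0.1,-0.1]}}

```text
time: 63.9
tcp_pos: [0.5684, 0.1651, 0.0077]
orientation: [[-0.054, 0.999, -0.004], [0.999, 0.054, -0.001], [-0.001, -0.004, -1.0]]
contact_force: [-0.3, -0.8, 0.2]
grip_width: 0.0387
finger_force: 0.0
```

Emit:
{"fn": "servo_tool", "kwargs": {"dr": [[0,0,0],[0,0,0],[0,0,0],[0,0,0]], "linear": [[0,0,0],[0,0,0],[0,0,0],[0,0,0]], "fingers": [-1,-1,-1,-1]}}

```text
time: 64.4
tcp_pos: [0.5703, 0.1656, 0.0105]
orientation: [[-0.053, 0.999, 0.001], [0.999, 0.053, -0.0], [-0.0, 0.001, -1.0]]
contact_force: [-3.5, -1.1, 5.5]
grip_width: 0.0148
finger_force: 59.9
```

Emit:
{"fn": "servo_tool", "kwargs": {"dr": [[0,0,0],[0,0,0],[0,0,0],[0,0,0],[0,0,0],[0,0,0],[0,0,0],[0,0,0]], "linear": [[-0.015,0,0],[-0.035,0,0],[-0.06,0,0],[-0.085,0,0],[-0.11,0,0],[-0.135,0,0],[-0.158,0,0],[-0.181,0,0]], "fingers": [-1,-1,-1,-1,-1,-1,-1,-1]}}

```text
time: 65.4
tcp_pos: [0.575, 0.0759, 0.0105]
orientation: [[-0.054, 0.999, 0.001], [0.999, 0.054, 0.002], [0.002, 0.001, -1.0]]
contact_force: [-3.6, 3.6, 6.7]
grip_width: 0.015
finger_force: 60.0
```

Emit:
{"fn": "servo_tool", "kwargs": {"dr": [[0,0,0],[0,0,0],[0,0,0],[0,0,0],[0,0,0],[0,0,0],[0,0,0],[0,0,0]], "linear": [[-0.023,0,0],[-0.046,0,0],[-0.068,0,0],[-0.091,0,0],[-0.113,0,0],[-0.136,0,0],[-0.159,0,0],[-0.181,0,0]], "fingers": [-1,-1,-1,-1,-1,-1,-1,-1]}}

```text
time: 66.4
tcp_pos: [0.5798, -0.0146, 0.0105]
orientation: [[-0.054, 0.999, 0.001], [0.999, 0.054, 0.001], [0.001, 0.001, -1.0]]
contact_force: [-2.9, 3.8, 5.9]
grip_width: 0.0152
finger_force: 60.0
```

Emit:
{"fn": "servo_tool", "kwargs": {"dr": [[0,0,0],[0,0,0],[0,0,0],[0,0,0],[0,0,0],[0,0,0],[0,0,0],[0,0,0]], "linear": [[-0.023,0,0],[-0.046,0,0],[-0.068,0,0],[-0.091,0,0],[-0.114,0,0],[-0.136,0,0],[-0.159,0,0],[-0.182,0,0]], "fingers": [-1,-1,-1,-1,-1,-1,-1,-1]}}

```text
time: 67.4
tcp_pos: [0.5846, -0.1056, 0.0105]
orientation: [[-0.054, 0.999, 0.001], [0.999, 0.054, 0.001], [0.001, 0.001, -1.0]]
contact_force: [-4.2, 2.7, 6.9]
grip_width: 0.0147
finger_force: 60.0
```

Emit:
{"fn": "servo_tool", "kwargs": {"dr": [[0,0,0],[0,0,0],[0,0,0],[0,0,0],[0,0,0],[0,0,0]], "linear": [[-0.006,0,0],[-0.011,0,0],[-0.017,0,0],[-0.022,0,0],[-0.028,0,0],[-0.028,0,0]], "fingers": [-1,-1,-1,-1,-1,-1]}}

```text
time: 68.15
tcp_pos: [0.585, -0.1137, 0.0105]
orientation: [[-0.057, 0.998, 0.001], [0.998, 0.057, 0.01], [0.01, 0.001, -1.0]]
contact_force: [-2.4, 20.7, 10.6]
grip_width: 0.0154
finger_force: 60.6
```

Run:
```python
from plan import *
c=cur();c[1]+=.003;c[0]-=.0002;w=93.0
json.dump(c,open(F,"w"));print(c)
P=np.array([.482,-.0787]); arc=lambda a:P+.0595*np.array([np.cos(np.radians(a)),np.sin(np.radians(a))])
h=[.5849,-.1137]; z=.024
plan([(*h,.010,w,-.1,3),(*h,.095,w,-.1,5),(.4231,-.081,.095,w,-.1,5),(.4231,-.081,.095,w,-.1,1),(.4231,-.081,z,w,-.1,4)]);plan([(.4231,-.081,z,w,-.1,1),(.4231,-.081,z,w,-1,5)])
print("arc")
plan([(*arc(181-88*i/15),z,w,-1,1) for i in range(1,16)]+[(*(arc(90)),z,w,-1,2),(*(arc(87.5)),z,w,-1,3)])
```

```text
[0.5850427200770156, -0.11985213437415804, 0.009999999999999995, 93.0]
{"dr": [[0, 0, -0.0], [0, 0, -0.0], [0, 0, -0.0], [0, 0, -0.0], [0, 0, -0.0], [0, 0, -0.0], [0, 0, -0.0], [0, 0, -0.0]], "linear": [[0.004, 0.0, -0.0], [0.008, 0.0, -0.0], [0.012, 0.0, -0.0], [0.012, 0.0, -0.034], [0.012, 0.0, -0.068], [0.012, 0.0, -0.102], [0.012, 0.0, -0.136], [0.012, 0.0, -0.17]], "fingers": [-0.1, -0.1, -0.1, -0.1, -0.1, -0.1, -0.1, -0.1]}
{"dr": [[0, 0, -0.0], [0, 0, -0.0], [0, 0, -0.0], [0, 0, -0.0], [0, 0, -0.0], [0, 0, -0.0], [0, 0, -0.0], [0, 0, -0.0]], "linear": [[0.016, -0.064, -0.0], [0.033, -0.128, -0.0], [0.05, -0.192, -0.0], [0.066, -0.256, -0.0], [0.082, -0.319, -0.0], [0.082, -0.319, -0.0], [0.082, -0.319, 0.036], [0.082, -0.319, 0.071]], "fingers": [-0.1, -0.1, -0.1, -0.1, -0.1, -0.1, -0.1, -0.1]}
{"dr": [[0, 0, -0.0], [0, 0, -0.0]], "linear": [[0.0, -0.0, 0.036], [0.0, -0.0, 0.071]], "fingers": [-0.1, -0.1]}
{"dr": [[0, 0, -0.0], [0, 0, -0.0], [0, 0, -0.0], [0, 0, -0.0], [0, 0, -0.0], [0, 0, -0.0]], "linear": [[0.0, -0.0, 0.0], [0.0, -0.0, -0.0], [0.0, -0.0, 0.0], [0.0, -0.0, 0.
[... 257 characters left out ...]
[0.039, 0.005, 0.0], [0.05, 0.01, 0.0], [0.061, 0.016, 0.0], [0.071, 0.023, 0.0], [0.08, 0.031, 0.0], [0.089, 0.039, 0.0]], "fingers": [-1, -1, -1, -1, -1, -1, -1, -1]}
{"dr": [[0, 0, -0.0], [0, 0, -0.0], [0, 0, -0.0], [0, 0, -0.0], [0, 0, -0.0], [0, 0, -0.0], [0, 0, -0.0], [0, 0, -0.0]], "linear": [[0.007, 0.01, 0.0], [0.014, 0.02, 0.0], [0.019, 0.031, 0.0], [0.023, 0.042, 0.0], [0.026, 0.054, 0.0], [0.028, 0.066, 0.0], [0.029, 0.078, 0.0], [0.029, 0.081, 0.0]], "fingers": [-1, -1, -1, -1, -1, -1, -1, -1]}
{"dr": [[0, 0, -0.0], [0, 0, -0.0], [0, 0, -0.0], [0, 0, -0.0]], "linear": [[-0.0, 0.004, 0.0], [-0.0, 0.006, 0.0], [-0.0, 0.007, 0.0], [-0.001, 0.009, 0.0]], "fingers": [-1, -1, -1, -1]}
```

Emit:
{"fn": "servo_tool", "kwargs": {"dr": [[0,0,0],[0,0,0],[0,0,0],[0,0,0],[0,0,0],[0,0,0],[0,0,0],[0,0,0]], "linear": [[0.004,0,0],[0.008,0,0],[0.012,0,0],[0.012,0,-0.034],[0.012,0,-0.068],[0.012,0,-0.102],[0.012,0,-0.136],[0.012,0,-0.17]], "fingers": [-0.1,-0.1,-0.1,-0.1,-0.1,-0.1,-0.1,-0.1]}}

```text
time: 69.15
tcp_pos: [0.5854, -0.1143, 0.0966]
orientation: [[-0.053, 0.999, 0.001], [0.999, 0.053, -0.001], [-0.001, 0.001, -1.0]]
contact_force: [-1.1, -0.0, -0.4]
grip_width: 0.0382
finger_force: 0.0
```

Emit:
{"fn": "servo_tool", "kwargs": {"dr": [[0,0,0],[0,0,0],[0,0,0],[0,0,0],[0,0,0],[0,0,0],[0,0,0],[0,0,0]], "linear": [[0.016,-0.064,0],[0.033,-0.128,0],[0.05,-0.192,0],[0.066,-0.256,0],[0.082,-0.319,0],[0.082,-0.319,0],[0.082,-0.319,0.036],[0.082,-0.319,0.071]], "fingers": [-0.1,-0.1,-0.1,-0.1,-0.1,-0.1,-0.1,-0.1]}}

```text
time: 70.15
tcp_pos: [0.4256, -0.0824, 0.06]
orientation: [[-0.053, 0.999, 0.003], [0.999, 0.053, -0.001], [-0.002, 0.003, -1.0]]
contact_force: [-0.1, 0.7, -0.3]
grip_width: 0.0389
finger_force: 0.0
```

Emit:
{"fn": "servo_tool", "kwargs": {"dr": [[0,0,0],[0,0,0]], "linear": [[0,0,0.036],[0,0,0.071]], "fingers": [-0.1,-0.1]}}

```text
time: 70.4
tcp_pos: [0.4255, -0.0823, 0.024]
orientation: [[-0.053, 0.999, 0.002], [0.999, 0.053, -0.001], [-0.001, 0.002, -1.0]]
contact_force: [0.9, 1.4, -0.6]
grip_width: 0.0383
finger_force: 0.0
```

Emit:
{"fn": "servo_tool", "kwargs": {"dr": [[0,0,0],[0,0,0],[0,0,0],[0,0,0],[0,0,0],[0,0,0]], "linear": [[0,0,0],[0,0,0],[0,0,0],[0,0,0],[0,0,0],[0,0,0]], "fingers": [-0.1,-1,-1,-1,-1,-1]}}

```text
time: 71.15
tcp_pos: [0.4232, -0.0819, 0.0246]
orientation: [[-0.053, 0.999, -0.001], [0.999, 0.053, -0.001], [-0.001, -0.001, -1.0]]
contact_force: [-4.9, -1.9, 6.4]
grip_width: 0.0139
finger_force: 58.5
```

Emit:
{"fn": "servo_tool", "kwargs": {"dr": [[0,0,0],[0,0,0],[0,0,0],[0,0,0],[0,0,0],[0,0,0],[0,0,0],[0,0,0]], "linear": [[0.015,0,0],[0.027,0.002,0],[0.039,0.005,0],[0.05,0.01,0],[0.061,0.016,0],[0.071,0.023,0],[0.08,0.031,0],[0.089,0.039,0]], "fingers": [-1,-1,-1,-1,-1,-1,-1,-1]}}

```text
time: 72.15
tcp_pos: [0.4397, -0.0356, 0.0245]
orientation: [[-0.053, 0.999, -0.002], [0.999, 0.053, 0.0], [0.0, -0.002, -1.0]]
contact_force: [-6.9, -3.4, 10.8]
grip_width: 0.014
finger_force: 59.8
```

Emit:
{"fn": "servo_tool", "kwargs": {"dr": [[0,0,0],[0,0,0],[0,0,0],[0,0,0],[0,0,0],[0,0,0],[0,0,0],[0,0,0]], "linear": [[0.007,0.01,0],[0.014,0.02,0],[0.019,0.031,0],[0.023,0.042,0],[0.026,0.054,0],[0.028,0.066,0],[0.029,0.078,0],[0.029,0.081,0]], "fingers": [-1,-1,-1,-1,-1,-1,-1,-1]}}

```text
time: 73.15
tcp_pos: [0.4789, -0.0134, 0.0242]
orientation: [[-0.056, 0.998, -0.001], [0.998, 0.057, 0.012], [0.012, -0.001, -1.0]]
contact_force: [-6.7, 16.9, 12.6]
grip_width: 0.0141
finger_force: 60.8
```

Emit:
{"fn": "servo_tool", "kwargs": {"dr": [[0,0,0],[0,0,0],[0,0,0],[0,0,0]], "linear": [[0,0.004,0],[0,0.006,0],[0,0.007,0],[0,0.009,0]], "fingers": [-1,-1,-1,-1]}}

```text
time: 73.65
tcp_pos: [0.4795, -0.0133, 0.0241]
orientation: [[-0.056, 0.998, -0.008], [0.998, 0.056, 0.011], [0.011, -0.007, -1.0]]
contact_force: [-16.3, 16.6, 22.6]
grip_width: 0.0146
finger_force: 62.0
```

Emit:
{"fn": "servo_tool", "kwargs": {"dr": [[0,0,0],[0,0,0],[0,0,0],[0,0,0],[0,0,0],[0,0,0],[0,0,0],[0,0,0]], "linear": [[0,0,0],[0,0,0],[0,0,0],[0,0,0],[0,0,-0.06],[0,0,-0.12],[0,0,-0.18],[0,0,-0.24]], "fingers": [-0.1,-0.1,-0.1,-0.1,-0.1,-0.1,-0.1,-0.1]}}

```text
time: 74.65
tcp_pos: [0.4849, -0.0194, 0.1445]
orientation: [[-0.052, 0.999, 0.0], [0.999, 0.052, -0.0], [-0.0, 0.0, -1.0]]
contact_force: [1.2, 0.3, -0.0]
grip_width: 0.0389
finger_force: 0.0
```

Emit:
{"fn": "servo_tool", "kwargs": {"dr": [[0,0,0],[0,0,0],[0,0,0],[0,0,0],[0,0,0],[0,0,0],[0,0,0],[0,0,0]], "linear": [[0.05,-0.03,-0.02],[0.1,-0.06,-0.04],[0.15,-0.09,-0.06],[0.2,-0.12,-0.08],[0.25,-0.15,-0.1],[0.3,-0.15,-0.1],[0.3,-0.15,-0.1],[0.3,-0.15,-0.1]], "fingers": [-0.1,-0.1,-0.1,-0.1,-0.1,-0.1,-0.1,-0.1]}}

```text
time: 75.65
tcp_pos: [0.4021, 0.1262, 0.1934]
orientation: [[-0.053, 0.999, -0.0], [0.999, 0.053, -0.0], [-0.0, -0.0, -1.0]]
contact_force: [0.2, -0.4, 0.4]
grip_width: 0.0386
finger_force: 0.0
```

Run:
```python
from h import *
t=grab("top");s=grab("scene");cv2.imwrite("pics/top7.png",t);cv2.imwrite("pics/scene7.png",s)
o=np.zeros((600,800,3),np.uint8);o[:300,:800]=crop(t,220,190,320,120,2.5);o[300:600,:600]=crop(s,200,140,200,100,3)
cv2.imwrite("pics/c10.png",o)
```

```text
(no output)
```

View pics/c10.png

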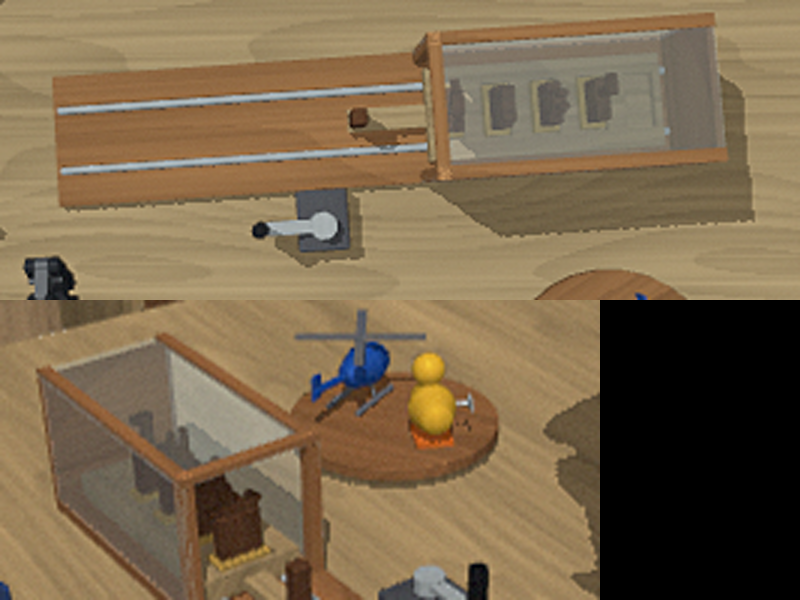

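The sled is home with all four animals standing in the case. The lever is back along the rail, its post at top (324,282). I'll compare it with the starting picture.

Run:
```python
from h import *
np.set_printoptions(precision=4,suppress=True)
for f in("0","7"):
    for n,(x,y,w,h) in (("top",(312,272,22,22)),("scene",(350,222,20,30))):
        im=cv2.imread(f"pics/{n}{f}.png")[y:y+h,x:x+w]; m=(im.max(2)<45).astype(np.uint8)
        k,l,st,c=cv2.connectedComponentsWithStats(m); i=1+st[1:,4].argmax(); print(f,n,st[i],c[i]+[x,y], onz(n,c[i]+[x,y],.08)[:2] if n=="top" else "")
```

```text
0 top [ 9  8  6  7 30] [323.6    283.0333] [ 0.4781 -0.0191]
0 scene [  7   5   7  20 113] [359.7522 236.7168] 
7 top [ 9  7  6  6 28] [323.5    281.6071] [ 0.4813 -0.0189]
7 scene [  2   6  11  19 117] [358.5299 237.3932]
```

```bash
python3 -c "
from rig import ticket
print(ticket.job_done())"
```

```text
the job is handed in; nothing more can be done
None
```

The job is done and handed in at about 76 s: all four animals stand fully seated in slots 1 to 4, the sled is fully home against its stop, and the clamp is swung back to locked.

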